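# Reject unbalanced stirrer rotors on the knife-edge balance

### The arm

A 6-joint arm with a two-finger parallel gripper is mounted at the origin on the work surface; the furniture and walls round the work are solid. World frame = base frame: x ahead of the robot, y to its left, z up, the work surface at z = 0. Lengths are in m, angles in rad, forces in N, time in s.
With the tool pointing down it reaches from about 0.225 to 0.875 m from the base axis. Payload 3.4 kg.
Tool frame: the origin (TCP) lies on the centre line of the jaws, within the pads' length; the fingertips stand 8 mm ahead of it and the grasp point (between the pads) lies 11 mm behind it; z points along the fingers, y is the line along which they close (so a half turn about z gives the same grasp; the last joint's range is limited). The gripper opens to 85 mm and grips with 20 to 120 N. Pads are 22 mm wide; open, the fingers measure 114 mm over their backs; the gripper's body (76 mm by 85 mm) begins 54 mm behind the grasp point. The pads swing forward as they close: fully open they stand 13 mm farther back than shut.
Start: joints at [1.157, 0.276, 1.505, -0, 1.361, -0.121], TCP at [0.166, 0.551, 0.204] pointing down, gripper open.
Joint ranges: [-2.89, 2.89], [-0.75, 2.08], [0.22, 2.7], [-1.18, 4.32], [0.11, 2.71], [-2.7, 2.7]. Speed limits (rad/s): [2.57, 2.57, 3.14, 3.14, 3.14, 3.14].

### API

Orientations are given as a rotation vector (axis times angle).
In Python, from cell import r gives the robot as it stands.
- The arm moves only by the tool apply_moves, never from a script. Its argument "increments" is a list that holds one entry, the list of rows, each a list of 5 numbers: the shift along the tool's x, y, z in m, then the turn about the tool's z in rad, then the gripper command: -1 is shut, 1 is fully open, values between are in proportion. In form: [[[dx, dy, dz, roll, fingers], ...]]. A call has 1 to 20 rows; each row shifts and turns the commanded pose from where the row before left it, along the tool's axes as they then stand; what a row does not reach is not made up. A row lasts 1/8 s, in which the tool goes at most 62.5 mm and 10.7 degrees, less where a joint would pass 70% of its speed; a pose out of reach is approached as far as the arm can. A call is refused whole if a number of a shift passes 0.0625 or a number of a turn 0.188, either way. A call with a gripper value outside its range is refused whole. The fingers move at their own pace and stop on an object; "force" is the grip in N (left out, the last holds). Time passes only in rows, so rows that do not move let the fingers close. It gives the time, the measured TCP pose, the force, the opening and the grip force at its end, in the units of the state.
- r.sense(): the state, without advancing time (a new reading comes with each control period).
- r.get_image(name): name is "side" or "top"; returns a dict with "pixels" (480x640x3 uint8, red, green, blue), "fx", "fy", "cx", "cy" (pixels), "pose" (4x4, takes a point from camera to world coordinates). Camera axes: x right, y down, z forward; pixel columns grow to the right and rows downward; lengths in m; the calibration is good to about 2 mm. A picture is of the moment at which its call begins. There is no depth.
- r.sign_off(): hands the job in; it is judged then, once.
The state is a dict: "time": time; "joint_positions": joint angles; "qvel": joint speeds; "tau": joint torques, N m; "tcp_pos": TCP position; "orientation": TCP orientation; "wrist_force": force on the tool from outside, world axes, zero at the start; "wrist_torque": the same for the moment, N m; "opening": finger opening in m; "grasp_force": force on a finger pad.
Only numpy, scipy, OpenCV 4.12 (cv2) and the standard library are available. Lean on these libraries where they do the work, as an engineer would, in place of code of your own. Each camera call takes 0.05 s, during which the arm holds its last target. There are 200 camera calls.

### The job

Swing the balance's arrest lever fully open, then test every stirrer rotor from the pocket tray on the knife-edge cradle, one at a time in the order of the test sheet (hub white, yellow, orange, blue, black; some are missing): lay it in the trough, let go and see whether it stays level or tips. Sort the sound ones into the green tray and those that tip into the red tray, flat on the tray floor with the hub up, then swing the lever fully closed again; leave the glassware and bottles alone.

Things in the scene. Friction and masses are not known exactly. Their poses are not given: they have to be found in the camera images.
- rotor_1: two-blade stirrer rotor, 120 g: white blade 96 (x) x 22 x 8 mm, white square hub 20 x 20 mm on its middle, hub top 38 mm above the underside. Origin: middle of the underside; z up through the hub. Starts hub up in a pocket. May be sound or have one tip secretly heavier (centre of mass 14 mm off along x). Grip the hub, best along x, tips 5 mm or more above the blade. May be absent
- rotor_2: two-blade stirrer rotor, 120 g: white blade 96 (x) x 22 x 8 mm, yellow square hub 20 x 20 mm on its middle, hub top 38 mm above the underside. Origin: middle of the underside; z up through the hub. Starts hub up in a pocket. May be sound or have one tip secretly heavier (centre of mass 14 mm off along x). Grip the hub, best along x, tips 5 mm or more above the blade. May be absent
- rotor_3: two-blade stirrer rotor, 120 g: white blade 96 (x) x 22 x 8 mm, orange square hub 20 x 20 mm on its middle, hub top 38 mm above the underside. Origin: middle of the underside; z up through the hub. Starts hub up in a pocket. May be sound or have one tip secretly heavier (centre of mass 14 mm off along x). Grip the hub, best along x, tips 5 mm or more above the blade. May be absent
- rotor_4: two-blade stirrer rotor, 120 g: white blade 96 (x) x 22 x 8 mm, blue square hub 20 x 20 mm on its middle, hub top 38 mm above the underside. Origin: middle of the underside; z up through the hub. Starts hub up in a pocket. May be sound or have one tip secretly heavier (centre of mass 14 mm off along x). Grip the hub, best along x, tips 5 mm or more above the blade. May be absent
- rotor_5: two-blade stirrer rotor, 120 g: white blade 96 (x) x 22 x 8 mm, black square hub 20 x 20 mm on its middle, hub top 38 mm above the underside. Origin: middle of the underside; z up through the hub. Starts hub up in a pocket. May be sound or have one tip secretly heavier (centre of mass 14 mm off along x). Grip the hub, best along x, tips 5 mm or more above the blade. May be absent
- pocket_tray: grey fixed tray 122 (x) x 218 (y) x 12 mm with five pockets 104 x 28 mm, 6 mm deep, at y = -84, -42, 0, 42, 84 mm, long way along its x; pocket floor 6 mm above the bench. Origin: centre of its underside
- green_tray: loose open green tray for the sound rotors, 122 (x) x 134 (y) x 24 mm high, walls and floor 4 mm thick (inside 114 x 126 mm). Origin: centre of its underside; z up. Three rotors fit side by side, blades along the tray's x, at y = -42, 0 and +42 mm
- red_tray: loose open red tray for the rejected rotors, 122 (x) x 134 (y) x 24 mm high, walls and floor 4 mm thick (inside 114 x 126 mm). Origin: centre of its underside; z up. Three rotors fit side by side, blades along the tray's x, at y = -42, 0 and +42 mm
- balance: knife-edge balance fixed to the bench: grey base 76 (x) x 190 (y) x 14 mm, two uprights with knife edges that carry the aluminium cradle. Origin: on the bench under the middle of the cradle; y lies along the cradle, z up
- cradle_seat (a point): middle of the cradle's floor, 70 mm above the bench, where the middle of a rotor's underside belongs; y along the cradle, z up from its floor (both tilt with it). The cradle is a trough 102 (y) x 28 (x) mm inside with a rim 6 mm high: a rotor lies in it with its blade along y, with 3 mm play all round
- cradle (a joint): tilt of the cradle about the balance's x on its knife edges, rad, shown by the red pointer on its front; limits -0.14 and 0.14, 0 level; a weak restoring force (0.1 N m/rad) levels it when empty. Lever open: a sound rotor stays within about 0.06 of level anywhere in the trough, an off-centre one tips it to 0.12 to 0.14 either way. Lever closed: it cannot tip beyond about 0.03
- arrest_lever (a joint): angle of the red arrest lever about its upright pivot, rad. 0 (about its start): closed, its fork holds the tongue on the cradle's end and locks it; 1.3: fully open (clear from 0.9). Grows clockwise seen from above: the post swings from the balance's -y towards its -x. Stays where it is left; about 1 N at the post moves it
- lever_post (a point): centre of the top of the red round post on the lever's end, by which it is moved: 14 mm across, standing 42 mm above the flat of the lever; its top is 110 mm above the bench
- lever_pivot (a point): point on the upright pivot axis of the lever (65 mm above the bench), 48 mm from the axis of the post
- wash_bottle: white squeeze bottle with red cap, 204 mm tall, a loose bystander: leave alone. Origin: centre of its underside
- beaker: glass beaker, 95 mm tall, a loose bystander: leave alone. Origin: centre of its underside
- flask: volumetric flask with blue stopper, 237 mm tall, a loose bystander: leave alone. Origin: centre of its underside
- acid_bottle: brown bottle with red cap, 135 mm tall, a loose bystander: leave alone. Origin: centre of its underside

How it is judged:
On the way, in this order (a step that is already met when the one before it is completed fails the run):
1. the arrest lever is open (beyond 1.0 rad) (value of joint arrest_lever above 1 rad), for 0.2 s.
2. the rotor with the white hub lies in the trough of the cradle, let go and at rest (x of rotor_1 in the frame of cradle_seat between -0.006 and 0.006 m and y of rotor_1 in the frame of cradle_seat between -0.006 and 0.006 m and z of rotor_1 in the frame of cradle_seat between -0.004 and 0.004 m and contact force between rotor_1 and the fingers below 0.05 N and linear speed of rotor_1 below 0.02 m/s), for 0.3 s.
3. the rotor with the yellow hub lies in the trough of the cradle, let go and at rest (x of rotor_2 in the frame of cradle_seat between -0.006 and 0.006 m and y of rotor_2 in the frame of cradle_seat between -0.006 and 0.006 m and z of rotor_2 in the frame of cradle_seat between -0.004 and 0.004 m and contact force between rotor_2 and the fingers below 0.05 N and linear speed of rotor_2 below 0.02 m/s), for 0.3 s.
4. the rotor with the orange hub lies in the trough of the cradle, let go and at rest (x of rotor_3 in the frame of cradle_seat between -0.006 and 0.006 m and y of rotor_3 in the frame of cradle_seat between -0.006 and 0.006 m and z of rotor_3 in the frame of cradle_seat between -0.004 and 0.004 m and contact force between rotor_3 and the fingers below 0.05 N and linear speed of rotor_3 below 0.02 m/s), for 0.3 s.
5. the rotor with the blue hub lies in the trough of the cradle, let go and at rest (x of rotor_4 in the frame of cradle_seat between -0.006 and 0.006 m and y of rotor_4 in the frame of cradle_seat between -0.006 and 0.006 m and z of rotor_4 in the frame of cradle_seat between -0.004 and 0.004 m and contact force between rotor_4 and the fingers below 0.05 N and linear speed of rotor_4 below 0.02 m/s), for 0.3 s.
6. the rotor with the black hub lies in the trough of the cradle, let go and at rest (x of rotor_5 in the frame of cradle_seat between -0.006 and 0.006 m and y of rotor_5 in the frame of cradle_seat between -0.006 and 0.006 m and z of rotor_5 in the frame of cradle_seat between -0.004 and 0.004 m and contact force between rotor_5 and the fingers below 0.05 N and linear speed of rotor_5 below 0.02 m/s), for 0.3 s.
7. all rotors lie flat in their proper trays, hub up, let go (x of rotor_1 in the frame of green_tray between -0.03 and 0.03 m and y of rotor_1 in the frame of green_tray between -0.06 and 0.06 m and z of each of rotor_1, rotor_3, rotor_5 in the frame of green_tray below 0.012 m and angle between each of rotor_1, rotor_2, rotor_3, rotor_4, rotor_5's own z axis and vertical below 0.12 rad and x of rotor_2 in the frame of red_tray between -0.03 and 0.03 m and y of rotor_2 in the frame of red_tray between -0.06 and 0.06 m and z of each of rotor_2, rotor_4 in the frame of red_tray below 0.012 m and x of rotor_3 in the frame of green_tray between -0.03 and 0.03 m and y of rotor_3 in the frame of green_tray between -0.06 and 0.06 m and x of rotor_4 in the frame of red_tray between -0.03 and 0.03 m and y of rotor_4 in the frame of red_tray between -0.06 and 0.06 m and x of rotor_5 in the frame of green_tray between -0.03 and 0.03 m and y of rotor_5 in the frame of green_tray between -0.06 and 0.06 m and contact force between each of rotor_1, rotor_2, rotor_3, rotor_4, rotor_5 and the fingers below 0.05 N), for 0.2 s.
At the end, for the whole second after the job is handed in: every sound rotor rests in the green tray and every off-centre one in the red tray (origin within 30 mm of the tray's centre along its x and 60 mm along its y, less than 12 mm above the tray's underside, tilted less than 0.12 rad), released and at rest; arrest lever closed to under 0.15 rad (all of step 7 and linear speed of each of rotor_1, rotor_2, rotor_3, rotor_4, rotor_5 below 0.02 m/s and value of joint arrest_lever below 0.15 rad); the robot touches nothing.
It fails at once if a bystanding vessel is shifted by more than 30 mm or tipped (distance of any of wash_bottle, beaker, flask, acid_bottle from where it was at the start of the episode above 0.03 m or angle between any of wash_bottle, beaker, flask, acid_bottle's own z axis and vertical above 0.4 rad).
Of rotor_1, rotor_2, rotor_3, rotor_4, rotor_5 only 3 to 4 are there at a start; the rules pass over those that are not, and their reading is None.
At some moment in a run one of green_tray, red_tray may be knocked a few centimetres aside while the robot is not near it.
It also fails if it takes over 210 s, if anything falls off the work surface, if the arm or the gripper's body presses on something with over 40 N, if the wrist force passes 120 N, or if a joint passes its speed limit or range.

## Working session

There is one attempt and no reset: what is moved stays moved. The work goes in short steps, Python scripts to look and compute and a tool call to move; the robot and the scene stay as the last step left them, time stands still between calls to the robot, and variables do not carry over. Pictures are saved under pics/ and viewed, at most 14 in all, crops included, and the job is handed in when it is done.

Besides the shell and the picture viewer there is one more tool, called after "Request:" as name([rows], argument=value, ...), one row to a line, values as JSON. apply_moves: Moves the arm, as the interface text tells. Its arguments: {"type":"object","properties":{"increments":{"type":"array"},"force":{"type":"number"}},"required":["increments"]}

```bash
ls; mkdir -p pics; python3 - <<'E'
from cell import r
import cv2
print(r.sense())
for n in("top","side"):
    d=r.get_image(n); print(n,d["fx"],d["fy"],d["cx"],d["cy"]); print(d["pose"])
    cv2.imwrite(f"pics/{n}0.png",d["pixels"][:,:,::-1])
E
```

```text
pics
{'time': 0.0, 'joint_positions': array([ 1.15702230e+00,  2.76585603e-01,  1.50616538e+00, -3.56071599e-05,
        1.36071056e+00, -1.21029248e-01]), 'qvel': array([ 2.42015856e-03,  1.56514479e-03, -2.33100161e-03,  7.84586742e-05,
       -2.17119487e-03, -2.69754212e-04]), 'tau': array([ 2.90805956e-04, -4.16766572e+01, -2.45807576e+01, -1.23712866e-04,
        1.10169151e-02, -2.51883404e-05]), 'tcp_pos': array([0.16572481, 0.54997113, 0.20313228]), 'orientation': array([-4.58123265e-01, -3.10754370e+00,  2.84535350e-03]), 'wrist_force': array([ 0.22809009,  0.36478844, -0.37654129]), 'wrist_torque': array([ 0.00272604,  0.00549959, -0.00029747]), 'grasp_force': 0.0, 'opening': 0.08541075275966716}
top 472.65567383408455 472.65567383408455 321.21456763767617 244.80955042978806
[[-0.00581774 -0.99278866  0.11973651  0.43686727]
 [-0.99997233  0.00633092  0.00390601 -0.04337176]
 [-0.00463588 -0.11971047 -0.99279802  1.313341  ]
 [ 0.          0.          0.          1.        ]]
side 577.1127709842326 577.1127709842326 322.02795061944266 245.39039177519993
[[-0.99736656 -0.06654087  0.02884881  0.52975381]
 [-0.07235154  0.88534281 -0.45927483  0.58326241]
 [ 0.00501946 -0.46015261 -0.88782565  1.32504211]
 [ 0.          0.          0.          1.        ]]
```

View pics/top0.png

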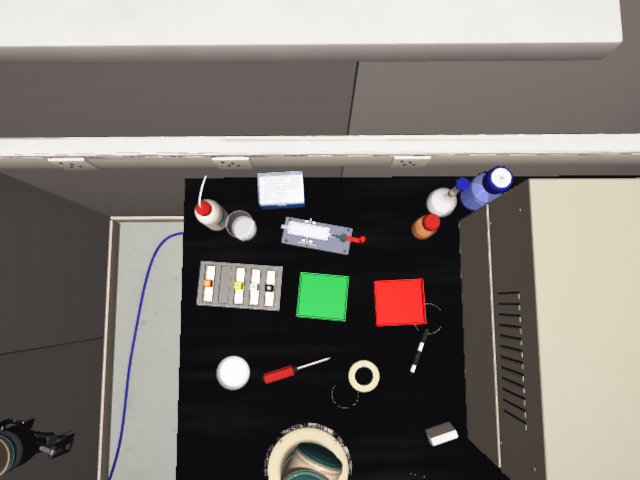

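View pics/side0.png

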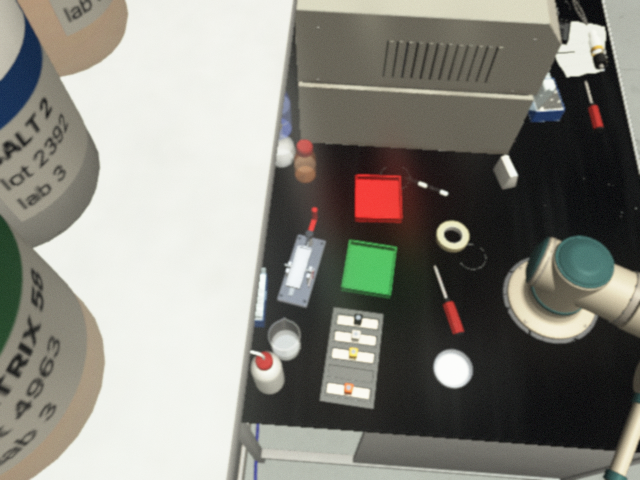

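```bash
cat >h.py <<'E'
from cell import r
import cv2, numpy as np
def shot(n):
    d=r.get_image(n); d["hsv"]=cv2.cvtColor(d["pixels"],cv2.COLOR_RGB2HSV); return d
def pt(d,u,v,z):
    p=np.asarray(d["pose"]); ray=p[:3,:3]@[(u-d["cx"])/d["fx"],(v-d["cy"])/d["fy"],1]
    return p[:3,3]+ray*(z-p[2,3])/ray[2]
def px(d,P):
    p=np.asarray(d["pose"]); c=p[:3,:3].T@(np.asarray(P)-p[:3,3]); return np.array([d["fx"]*c[0]/c[2]+d["cx"],d["fy"]*c[1]/c[2]+d["cy"]])
def blobs(d,lo,hi,box,amin=15):
    "box u0,v0,u1,v1 -> [(area,u,v,minAreaRect)]"
    m=cv2.inRange(d["hsv"],np.array(lo),np.array(hi)); k=np.zeros_like(m); u0,v0,u1,v1=box; k[v0:v1,u0:u1]=m[v0:v1,u0:u1]
    out=[]
    for c in cv2.findContours(k,cv2.RETR_EXTERNAL,cv2.CHAIN_APPROX_NONE)[0]:
        z=np.zeros_like(k); cv2.drawContours(z,[c],-1,255,-1); z&=k; v,u=np.nonzero(z)
        if len(u)>=amin: out.append((len(u),u.mean(),v.mean(),cv2.minAreaRect(c),c))
    return sorted(out,key=lambda b:-b[0])
def rectpts(d,b,z): return np.array([pt(d,*q,z)[:2] for q in cv2.boxPoints(b[3])])
E
python3 - <<'E'
from h import *
np.set_printoptions(precision=4,suppress=True)
t=shot("top"); s=shot("side")
T=[("green",(45,100,60),(80,255,255),(280,255,365,335),.024),("red",(0,150,80),(8,255,255),(365,265,440,335),.024),("lever",(0,150,80),(8,255,255),(335,225,375,250),.1),("lever2",(172,150,80),(180,255,255),(335,225,375,250),.1),
("orange",(5,130,100),(20,255,255),(190,255,225,310),.044),("yellow",(22,100,100),(35,255,255),(190,255,285,315),.044)]
for n,lo,hi,bx,z in T:
    for b in blobs(t,lo,hi,bx): print(n,b[0],round(b[1],1),round(b[2],1),pt(t,b[1],b[2],z)[:2],"rect",rectpts(t,b,z).mean(0),rectpts(t,b,z).round(3).tolist())
c=[t["pixels"][255:320,190:290],t["pixels"][205:265,270:375]]
ims=[cv2.resize(x,(800,int(800*x.shape[0]/x.shape[1])),interpolation=cv2.INTER_CUBIC)[:,:,::-1] for x in c]
x=cv2.resize(np.vstack(ims),(480,580)); cv2.imwrite("pics/c1.png",np.hstack([cv2.resize(ims[0],(400,260)),cv2.resize(ims[1],(400,260))]))
cs=s["pixels"][200:310,260:340]; cs2=s["pixels"][300:410,310:390]
cv2.imwrite("pics/c2.png",np.hstack([cv2.resize(q,(400,550),interpolation=cv2.INTER_CUBIC) for q in (cs,cs2)])[:,:,::-1])
E
```

```text
green 2313 322.1 296.3 [ 0.4518 -0.0399] rect [ 0.4524 -0.0398] [[0.397, 0.034], [0.521, 0.022], [0.507, -0.114], [0.384, -0.101]]
red 2343 399.5 302.0 [ 0.4352 -0.2493] rect [ 0.4355 -0.2495] [[0.494, -0.178], [0.501, -0.317], [0.377, -0.32], [0.37, -0.182]]
lever 99 357.0 239.2 [ 0.5972 -0.1312] rect [ 0.5965 -0.1287] [[0.606, -0.106], [0.605, -0.152], [0.587, -0.152], [0.587, -0.105]]
orange 40 206.8 283.1 [0.4884 0.2691] rect [0.4901 0.2686] [[0.5, 0.28], [0.499, 0.258], [0.481, 0.258], [0.481, 0.279]]
yellow 43 237.6 285.0 [0.4828 0.1862] rect [0.4829 0.1852] [[0.491, 0.196], [0.491, 0.175], [0.475, 0.174], [0.475, 0.196]]
```

View pics/c1.png

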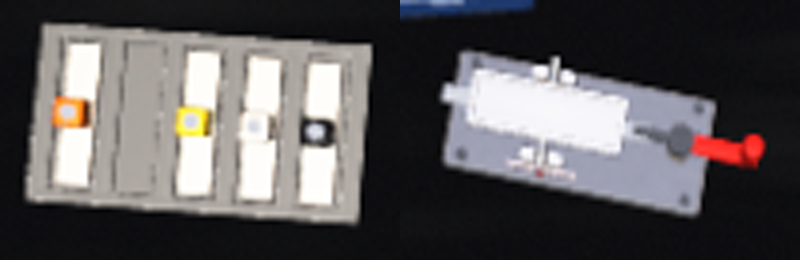

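View pics/c2.png

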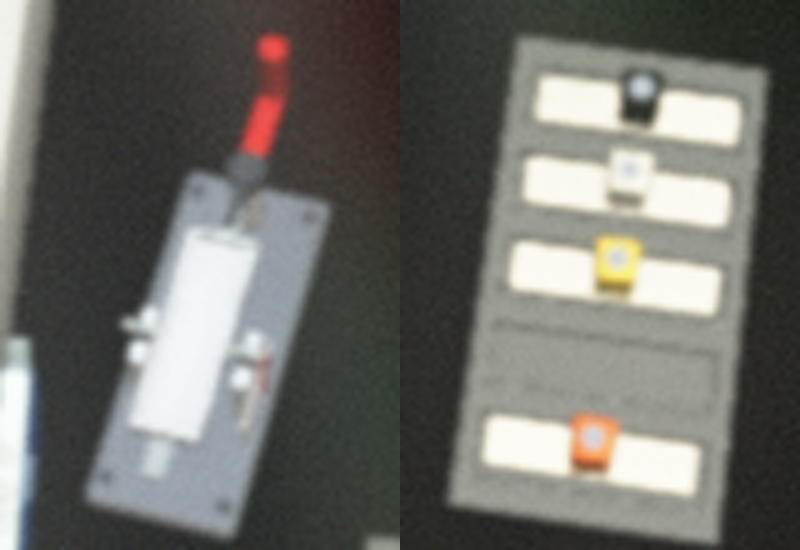

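```bash
python3 - <<'E'
from h import *
np.set_printoptions(precision=4,suppress=True)
def rep(n,d,b,z):
    R=rectpts(d,b,z); e=R-np.roll(R,-1,0); L=np.linalg.norm(e,axis=1); i=L.argmax()
    print(n,b[0],np.round(b[1:3],1),"mom",pt(d,b[1],b[2],z)[:2],"rect",R.mean(0),"LxW",L.max(),L.min(),"ang",np.degrees(np.arctan2(e[i][1],e[i][0])))
C={"top":((190,255,290,320),(275,205,362,262)),"side":((310,300,390,410),(262,230,330,310))}
for n in("top","side"):
    d=shot(n); pb,bb=C[n]
    print(n, "px tray", d["hsv"][[265,263][0],235] if n=="top" else "", "base",d["hsv"][240,290] if n=="top" else "")
    for b in blobs(d,(0,0,70),(180,255,255),pb,1000)[:1]: rep("ptray",d,b,.012)
    for b in blobs(d,(0,0,195),(35,60,255),pb,20): rep(" blade",d,b,.014)
    for b in blobs(d,(0,0,60),(179,120,255),bb,500)[:1]: rep("base",d,b,.014)
    for b in blobs(d,(0,0,205),(179,60,255),bb,30): rep("cradle",d,b,.073)
    for nm,lo,hi in (("or",(5,130,100),(20,255,255)),("ye",(22,100,100),(35,255,255))):
        for b in blobs(d,lo,hi,pb): rep(nm,d,b,.044)
    for b in blobs(d,(0,0,150),(179,60,194),pb,5)[:0]: pass
    for b in blobs(d,(0,150,80),(8,255,255),(335,225,375,250) if n=="top" else (300,200,325,240)): 
        c=b[4][:,0]; print("lever extents",c.min(0),c.max(0))
E
```

```text
top px tray [ 14  17 169] base [119  30 180]
ptray 3740 [239.1 285.4] mom [0.4828 0.1881] rect [0.4833 0.1882] LxW 0.23240092475599672 0.123192490020306 ang 85.55799239860275
 blade 285 [254.3 286.9] mom [0.4784 0.1458] rect [0.4797 0.1469] LxW 0.09643210616861868 0.026373349148692334 ang 176.88076964673485
 blade 129 [238.4 295.8] mom [0.4544 0.1891] rect [0.4582 0.1892] LxW 0.04774790091432665 0.022881417675303245 ang 176.4988919206275
 blade 124 [207.9 293.8] mom [0.4606 0.2728] rect [0.4604 0.2731] LxW 0.03920849051343801 0.023204030492895728 ang 175.61717485172073
 blade 119 [268.8 298.4] mom [0.4471 0.1058] rect [0.4467 0.1053] LxW 0.035307124019812515 0.021839135117277614 ang -179.51717507802908
 blade 119 [210.2 272.7] mom [0.5181 0.2676] rect [0.5106 0.2681] LxW 0.05225322750947473 0.021974917342018802 ang -178.6599724865295
 blade 117 [240.1 274.5] mom [0.5128 0.1854] rect [0.5114 0.1856] LxW 0.03849317724324406 0.02197867280549461 ang -179.0958918860323
 blade 115 [270.4 277.6] mom [0.5038 0.1018] rect [0.5027 0.103 ] LxW 0.038418159882102836 0.021949115083066174 ang -179.
[... 1693 characters left out ...]
om [ 0.6099 -0.0278] rect [ 0.6166 -0.0285] LxW 0.2158435262535613 0.12834984973406235 ang 96.25021871014039
cradle 629 [297.9 266.2] mom [ 0.624 -0.004] rect [ 0.6267 -0.0071] LxW 0.11142263341953511 0.043070629212357346 ang 80.26224946332849
cradle 99 [263.  287.7] mom [0.7008 0.0579] rect [0.6987 0.0654] LxW 0.09150457780220253 0.00692723243375092 ang 96.88814078265014
or 25 [347.8 391.3] mom [0.4882 0.2787] rect [0.4879 0.278 ] LxW 0.013293657265532964 0.008813004807129434 ang 4.217755168419999
ye 53 [352.5 352.6] mom [0.4822 0.1901] rect [0.4811 0.1886] LxW 0.023472237255116327 0.01818969511036208 ang -87.44860376128018
lever extents [309 219] [316 230]
lever extents [312 207] [317 212]
```

```bash
python3 - <<'E'
from h import *
np.set_printoptions(precision=4,suppress=True)
for n,bx,k,pp in (("top",(270,205,365,265),6,(362.3,239)),("side",(270,230,330,310),6,(314.5,209.5))):
    d=shot(n); print(n,"post",pt(d,*pp,.11))
    u0,v0,u1,v1=bx; s=8
    im=cv2.resize(d["pixels"][v0:v1,u0:u1],None,fx=s,fy=s,interpolation=cv2.INTER_CUBIC)
    h=cv2.cvtColor(im,cv2.COLOR_RGB2HSV)
    for nm,lo,hi,z,kk in (("base",(0,0,75),(179,130,255),.014,13),("cradle",(0,0,205),(179,60,255),.076,9)):
        m=cv2.inRange(h,np.array(lo),np.array(hi)); m=cv2.morphologyEx(m,cv2.MORPH_CLOSE,np.ones((5*s,5*s),np.uint8)) if nm=="base" else m
        m=cv2.morphologyEx(m,cv2.MORPH_OPEN,cv2.getStructuringElement(cv2.MORPH_ELLIPSE,(kk*s,kk*s)))
        c=max(cv2.findContours(m,cv2.RETR_EXTERNAL,cv2.CHAIN_APPROX_NONE)[0],key=cv2.contourArea)[:,0].astype(float)
        W=np.array([pt(d,u0+(a+.5)/s-.5,v0+(b+.5)/s-.5,z)[:2] for a,b in c])
        r_=cv2.minAreaRect((W*1000).astype(np.float32)); print(nm,r_, "cv centroid", W.mean(0))
    cv2.imwrite(f"pics/m_{n}.png",im[:,:,::-1])
E
```

```text
top post [ 0.5963 -0.1442  0.11  ]
base ((621.3810424804688, -24.455947875976562), (194.109130859375, 79.39928436279297), 79.28764343261719) cv centroid [ 0.62   -0.0252]
cradle ((625.433837890625, -2.843597412109375), (113.3844985961914, 36.101688385009766), 79.0993881225586) cv centroid [ 0.6253 -0.0032]
side post [ 0.5948 -0.1427  0.11  ]
base ((619.505126953125, -28.22711944580078), (202.87294006347656, 85.63195037841797), 78.8343734741211) cv centroid [ 0.6184 -0.0228]
cradle ((623.3936157226562, -3.7968368530273438), (109.53839111328125, 38.07286071777344), 80.11116790771484) cv centroid [ 0.6229 -0.0024]
```

View pics/m_top.png

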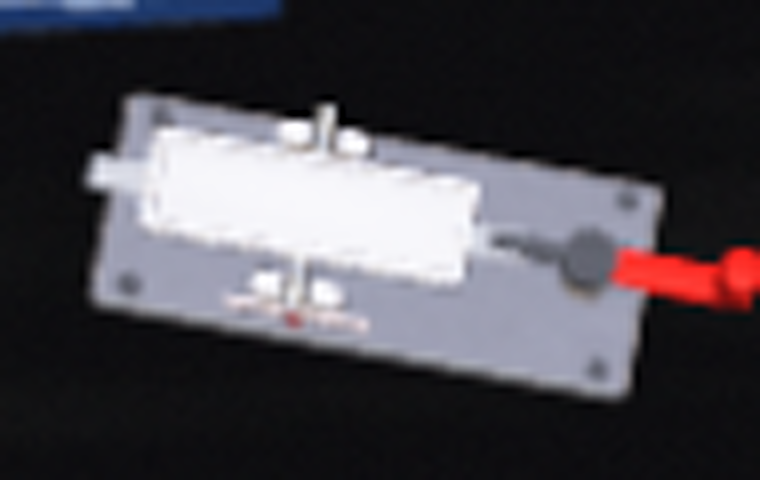

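```bash
cat >>h.py <<'E'
from scipy.spatial.transform import Rotation as Ro
def plan(x,y,z,psi,src=None):
    "roll first, then shifts in the turned tool axes; psi = yaw of tool x, deg"
    if src is None:
        s=r.sense(); M=Ro.from_rotvec(s["orientation"]).as_matrix(); p0=s["tcp_pos"]; ps=np.degrees(np.arctan2(M[1,0],M[0,0])); tilt=np.degrees(np.arccos(-M[2,2]))
        print("now",s["tcp_pos"].round(4),"psi",ps.round(1),"tilt",tilt.round(2),"open",round(s["opening"],4),"t",s["time"])
    else: p0,ps=np.array(src[:3]),src[3]
    roll=-np.radians((psi-ps+180)%360-180); a=np.radians(psi); d=np.array([x,y,z])-p0
    t=[d[0]*np.cos(a)+d[1]*np.sin(a),d[0]*np.sin(a)-d[1]*np.cos(a),-d[2]]
    print("roll %.3f (n>=%d)  dxyz %.4f %.4f %.4f (n>=%d)"%(roll,np.ceil(abs(roll)/.186),*t,np.ceil(np.linalg.norm(t)/.06)))
E
python3 - <<'E'
from h import *
plan(.5955,-.1435,.20,79.3)
d=shot("top"); print(pt(d,343,237,.068), pt(d,308.4,230.1,.076))
E
```

```text
now [0.166  0.5505 0.2039] psi 163.2 tilt 0.01 open 0.0853 t 0.4
roll 1.465 (n>=8)  dxyz -0.6022 0.5509 0.0039 (n>=14)
[ 0.60760502 -0.0965123   0.068     ] [ 0.62553237 -0.0048106   0.076     ]
```

Request:
apply_moves([
  [[0,0,0,0.183,-0.39],[0,0,0,0.183,-0.39],[0,0,0,0.183,-0.39],[0,0,0,0.183,-0.39],[0,0,0,0.183,-0.39],[0,0,0,0.183,-0.39],[0,0,0,0.183,-0.39],[0,0,0,0.183,-0.39],[-0.04,0.0367,0,0,-0.39],[-0.04,0.0367,0,0,-0.39],[-0.04,0.0367,0,0,-0.39],[-0.04,0.0367,0,0,-0.39],[-0.04,0.0367,0,0,-0.39],[-0.04,0.0367,0,0,-0.39],[-0.04,0.0367,0,0,-0.39],[-0.04,0.0367,0,0,-0.39],[-0.04,0.0367,0,0,-0.39],[-0.04,0.0367,0,0,-0.39],[-0.04,0.0367,0,0,-0.39],[-0.04,0.0367,0,0,-0.39]],
])

```text
time: 2.95
tcp_pos: [0.5109, -0.0043, 0.2042]
orientation: [2.418, 2.005, 0.001]
wrist_force: [0.1, 0.4, -0.4]
opening: 0.0264
grasp_force: 0.0
```

Request:
apply_moves([
  [[-0.04,0.0367,0,0,-0.39],[-0.04,0.0367,0,0,-0.39],[-0.04,0.0367,0,0,-0.39],[0,0,0,0,-0.39],[0,0,0,0,-0.39],[0,0,0,0,-0.39]],
])

```text
time: 3.7
tcp_pos: [0.5953, -0.1396, 0.2042]
orientation: [-2.416, -2.007, -0.0]
wrist_force: [-0.3, -0.2, 0.9]
opening: 0.0257
grasp_force: 0.0
```

```bash
python3 - <<'E'
from h import *
plan(.5955,-.1435,.09,79.3)
E
```

```text
now [ 0.5953 -0.1396  0.2042] psi 79.4 tilt 0.04 open 0.0257 t 3.7
roll 0.002 (n>=1)  dxyz -0.0038 0.0009 0.1142 (n>=2)
```

Request:
apply_moves([
  [[-0.0038,0.001,0.03,0,-0.39],[0,0,0.03,0,-0.39],[0,0,0.03,0,-0.39],[0,0,0.024,0,-0.39],[0,0,0,0,-0.39],[0.0005,-0.0068,0,0.142,-0.39],[0.0005,-0.0068,0,0.142,-0.39],[0.0005,-0.0068,0,0.142,-0.39],[0.0005,-0.0068,0,0.142,-0.39],[0.0005,-0.0068,0,0.142,-0.39]],
])

```text
time: 4.95
tcp_pos: [0.5683, -0.1271, 0.092]
orientation: [2.965, 1.034, 0.004]
wrist_force: [1.2, -0.1, -0.5]
opening: 0.0259
grasp_force: 0.0
```

Contact is light (1.2 N), so I continue the arc.

Request:
apply_moves([
  [[0.0005,-0.0068,0,0.142,-0.39],[0.0005,-0.0068,0,0.142,-0.39],[0.0005,-0.0068,0,0.142,-0.39],[0.0005,-0.0068,0,0.142,-0.39],[0.0005,-0.0068,0,0.142,-0.39],[0,-0.001,0,0,-0.39],[0,0.003,0,0,-0.39],[0,0,-0.05,0,-0.39],[0,0,-0.06,0,0],[0,0,0,0,0]],
])

```text
time: 6.2
tcp_pos: [0.5608, -0.0993, 0.2059]
orientation: [3.138, -0.053, 0.018]
wrist_force: [0.8, -1.3, -0.4]
opening: 0.043
grasp_force: 0.0
```

```bash
python3 - <<'E'
from h import *
print("white"); plan(.479,.1455,.10,86)
s=shot("side"); x=s["pixels"][195:315,255:335]; cv2.imwrite("pics/s2.png",cv2.resize(x,(400,600),interpolation=cv2.INTER_CUBIC)[:,:,::-1])
E
```

```text
white
now [ 0.5608 -0.0993  0.2059] psi -1.9 tilt 0.7 open 0.043 t 6.2
roll -1.535 (n>=9)  dxyz 0.2385 -0.0987 0.1059 (n>=5)
```

View pics/s2.png

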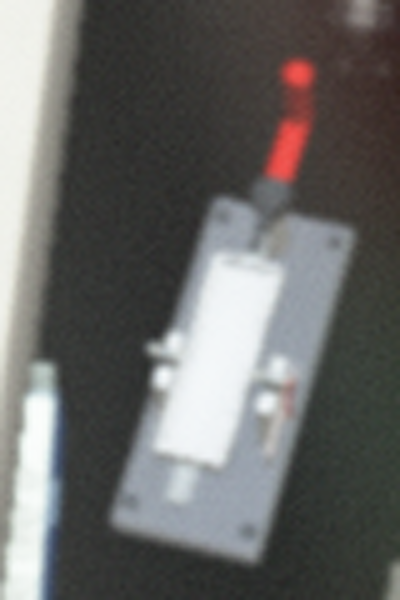

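```bash
python3 - <<'E'
from h import *
t=shot("top"); s=shot("side"); print(r.sense()["tcp_pos"],px(s,r.sense()["tcp_pos"]),px(t,r.sense()["tcp_pos"]))
x=np.hstack([t["pixels"],s["pixels"]]); cv2.imwrite("pics/f3.png",cv2.resize(x,(800,300),interpolation=cv2.INTER_AREA)[:,:,::-1])
E
```

```text
[ 0.55661373 -0.09787808  0.19951655] [329.43171361 207.18368535] [346.10305887 250.7638972 ]
```

View pics/f3.png

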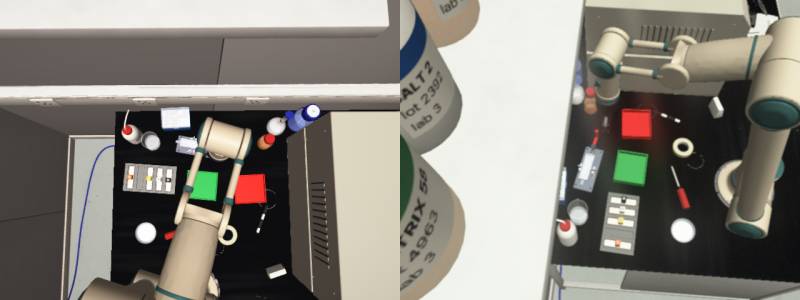

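```bash
python3 - <<'E'
from h import *
s=shot("side"); print(r.sense()["time"])
for P in ((.5955,-.1435,.11),(.557,-.1,.11),(.605,-.0965,.068)): print(px(s,P))
for b in blobs(s,(0,150,80),(8,255,255),(300,190,350,250),5): print(b[:3],b[4][:,0].min(0),b[4][:,0].max(0))
x=s["pixels"][170:270,275:375]; cv2.imwrite("pics/s4.png",cv2.resize(x,(600,600),interpolation=cv2.INTER_CUBIC)[:,:,::-1])
E
```

```text
6.4
[314.23906099 209.1975184 ]
[328.72208222 225.66244602]
[309.04622851 233.93268761]
(59, np.float64(312.22033898305085), np.float64(224.135593220339)) [309 219] [316 230]
(24, np.float64(314.2916666666667), np.float64(209.41666666666666)) [312 207] [317 212]
```

View pics/s4.png

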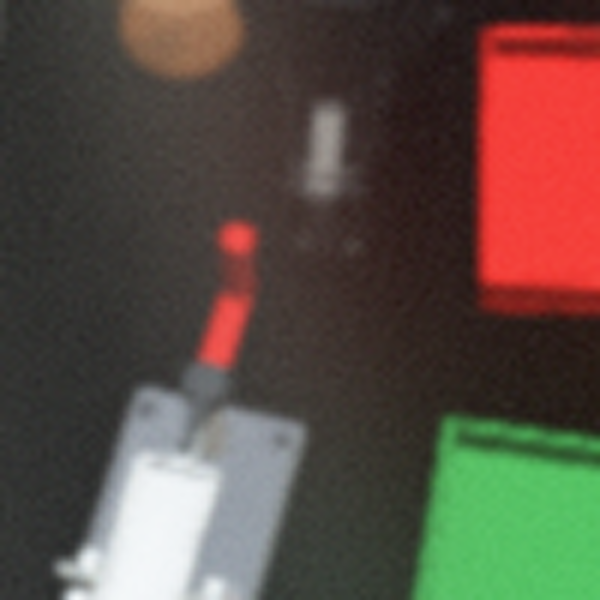

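```bash
python3 - <<'E'
from h import *
plan(.5955,-.1435,.086,79.3)
E
```

```text
now [ 0.5562 -0.0977  0.1988] psi -2.0 tilt 0.14 open 0.0429 t 6.4
roll -1.419 (n>=8)  dxyz -0.0377 0.0471 0.1128 (n>=3)
```

Request:
apply_moves([
  [[0,0,0,-0.1774,-0.3],[0,0,0,-0.1774,-0.3],[0,0,0,-0.1774,-0.3],[0,0,0,-0.1774,-0.3],[0,0,0,-0.1774,-0.3],[0,0,0,-0.1774,-0.3],[0,0,0,-0.1774,-0.3],[0,0,0,-0.1774,-0.3],[-0.0377,0.0471,0,0,-0.3],[0,0,0.0376,0,-0.3],[0,0,0.0376,0,-0.3],[0,0,0.0376,0,-0.3],[0,0,0,0,-0.3],[0,0,0,0,-1],[0,0,0,0,-1],[0,0,0,0,-1],[0,0,0,0,-1]],
], force=20)

```text
time: 8.52
tcp_pos: [0.5969, -0.1437, 0.0881]
orientation: [2.418, 2.004, 0.001]
wrist_force: [0.8, -0.4, -0.2]
opening: -0.0002
grasp_force: 0.0
```

```bash
python3 - <<'E'
from h import *
s=shot("side"); t=shot("top"); p=r.sense()["tcp_pos"]; print(p,px(s,p),px(t,p))
for b in blobs(s,(0,150,80),(8,255,255),(300,190,350,250),5): print(b[:3],b[4][:,0].min(0),b[4][:,0].max(0))
x=s["pixels"][170:250,280:360]; y=t["pixels"][210:270,320:380]
cv2.imwrite("pics/s5.png",np.hstack([cv2.resize(q,(400,400),interpolation=cv2.INTER_CUBIC) for q in (x,y)])[:,:,::-1])
E
```

```text
[ 0.59663913 -0.1436212   0.08766859] [313.84850759 213.76089334] [361.38057588 240.01693311]
(59, np.float64(312.271186440678), np.float64(224.0)) [309 219] [316 229]
```

View pics/s5.png

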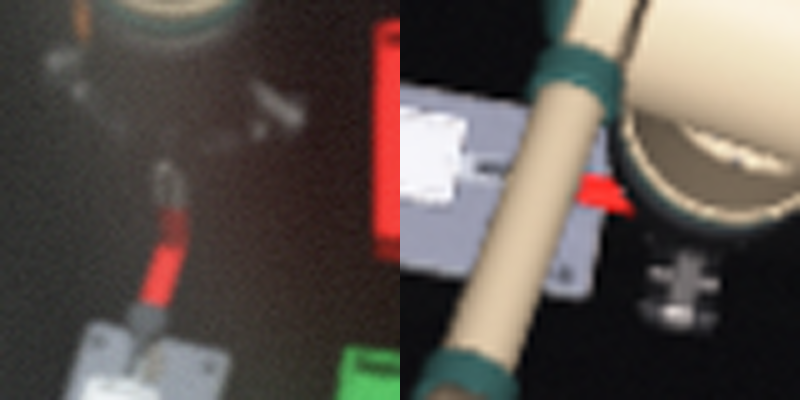

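Request:
apply_moves([
  [[0,0,0.001,0,-1],[0,0,0.001,0,-1],[0,0,0.001,0,-1],[0,0,0,0,-1]],
])

```text
time: 9.12
tcp_pos: [0.5964, -0.1435, 0.084]
orientation: [-2.419, -2.004, 0.0]
wrist_force: [-0.6, -0.2, -0.4]
opening: 0.0004
grasp_force: 0.0
```

```bash
python3 - <<'E'
from h import *
s=shot("side"); t=shot("top"); p=r.sense()["tcp_pos"]; print(p,px(s,p),px(t,p))
x=s["pixels"][185:235,295:345]; 
cv2.imwrite("pics/s6.png",cv2.resize(x,(600,600),interpolation=cv2.INTER_CUBIC)[:,:,::-1]*1)
g=x[10:45,10:32].astype(int); print(g[:,:,0]); print(g[:,:,1])
E
```

```text
[ 0.5965288  -0.14358364  0.08411729] [313.90226161 214.50218795] [361.2589073  240.23455689]
[[ 76  77  76  75  76  75  74  77  72  72  76  74  69  69  72  70  70  67
   67  68  64  65]
 [ 81  71  74  79  73  73  76  77  77  78  70  75  72  71  74  66  66  71
   71  66  69  70]
 [ 75  76  73  72  72  72  75  81  77  75  74  68  72  74  72  74  71  73
   69  74  71  71]
 [ 75  77  70  69  71  78  75  79  79  77  71  69  71  73  73  73  76  73
   78  75  76  73]
 [ 70  71  75  75  71  71  76  78  76  77  70  71  75  70  74  76  75  76
   75  72  74  73]
 [ 72  67  72  67  71  74  75  75  70  75  75  75  70  71  69  75  75  75
   76  75  77  74]
 [ 71  65  72  68  74  73  73  70  84  77  69  71  74  71  75  70  77  73
   74  71  73  67]
 [ 69  66  71  70  74  73  77  83  83  76  72  69  71  73  69  74  72  66
   71  72  68  67]
 [ 69  70  68  71  67  74  87  98  97  86  72  75  74  71  67  69  69  69
   69  68  65  68]
 [ 66  68  72  74  71  78 102 116 112 103  87  75  76  69  73  67  72  67
   71  65  69  68]
 [ 67  64  66  73  76  77  97 109 104 102 101  87  77  73  68  68  70  68
  
[... 4805 characters left out ...]
4  68  62  61  59  61  59  56
   55  57  57  56]
 [ 59  62  61  66  65  69  76  82  79  74  72  67  64  60  58  57  55  60
   57  59  53  48]
 [ 59  57  60  60  66  70  80  83  81  78  67  62  63  61  59  57  58  57
   57  57  54  53]
 [ 58  57  58  62  69  74  79  83  82  73  64  61  63  62  59  61  62  56
   55  60  55  54]
 [ 56  57  60  64  71  79  85  80  76  73  64  62  57  57  61  57  56  54
   58  59  53  52]
 [ 57  57  59  64  72  76  83  79  74  66  64  61  58  59  59  62  57  56
   64  55  60  52]
 [ 59  60  63  67  76  82  84  85  76  66  62  61  65  60  58  56  57  58
   57  55  56  55]
 [ 60  65  67  77  82  85  84  80  73  64  60  63  58  59  63  60  58  63
   58  61  58  60]]
```

Request:
apply_moves([
  [[0,0,0.001,0,-1],[0,0,0.001,0,-1],[0,0,0.001,0,-1],[0,0,0.001,0,-1],[0,0,0,0,-1]],
])

```text
time: 9.85
tcp_pos: [0.5973, -0.144, 0.0824]
orientation: [2.417, 2.003, 0.002]
wrist_force: [-2.5, 0.2, 10.4]
opening: 0.0002
grasp_force: 5.2
```

Request:
apply_moves([
  [[0,0,-0.01,0,-1],[0,0,0,0,-0.2],[0,0,0,0,-0.2],[0,0,0.01,0,-0.2],[0,0,0.01,0,-0.2],[0,0,0.008,0,-0.2],[0,0,0.007,0,-0.2],[0,0,0,0,-0.2],[0,0,0,0,-1],[0,0,0,0,-1],[0,0,0,0,-1]],
])

```text
time: 11.22
tcp_pos: [0.597, -0.1438, 0.0555]
orientation: [2.418, 2.004, 0.001]
wrist_force: [0.1, -0.3, 0.7]
opening: 0.0133
grasp_force: 20.8
```

Request:
apply_moves([
  [[0,0,0,0,-0.55],[0.0004,-0.0065,0,0.135,-0.55],[0.0004,-0.0065,0,0.135,-0.55],[0.0004,-0.0065,0,0.135,-0.55],[0.0004,-0.0065,0,0.135,-0.55],[0.0004,-0.0065,0,0.135,-0.55],[0.0004,-0.0065,0,0.135,-0.55],[0.0004,-0.0065,0,0.135,-0.55],[0.0004,-0.0065,0,0.135,-0.55],[0.0004,-0.0065,0,0.135,-0.55],[0.0004,-0.0065,0,0.135,-0.55],[0,0,0,0,-0.55],[0,0,0,0,-0.55],[0,0.002,0,0,-0.2],[0,0,-0.03,0,-0.2],[0,0,-0.03,0,-0.2],[0,0,-0.06,0,0],[0,0,0,0,0]],
])

```text
time: 13.48
tcp_pos: [0.5598, -0.1003, 0.18]
orientation: [3.14, 0.054, 0.014]
wrist_force: [-0.1, 0.2, 0.2]
opening: 0.0426
grasp_force: 0.0
```

```bash
python3 - <<'E'
from h import *
print("white"); plan(.479,.1455,.06,86)
s=shot("side")
for b in blobs(s,(0,150,80),(8,255,255),(300,190,350,250),5): print(b[:3],b[4][:,0].min(0),b[4][:,0].max(0))
E
```

```text
white
now [ 0.5598 -0.1003  0.18  ] psi 2.0 tilt 0.53 open 0.0426 t 13.475
roll -1.467 (n>=8)  dxyz 0.2396 -0.0977 0.1200 (n>=5)
(67, np.float64(320.1940298507463), np.float64(234.0597014925373)) [313 232] [327 236]
(48, np.float64(328.8541666666667), np.float64(227.47916666666666)) [326 223] [331 235]
```

Request:
apply_moves([
  [[0,0,0,-0.1834,0],[0,0,0,-0.1834,0],[0,0,0,-0.1834,0],[0,0,0,-0.1834,0],[0,0,0,-0.1834,0],[0,0,0,-0.1834,0],[0,0,0,-0.1834,0],[0,0,0,-0.1834,0],[0.048,-0.0195,0,0,0],[0.048,-0.0195,0,0,0],[0.048,-0.0195,0,0,0],[0.048,-0.0195,0,0,0],[0.048,-0.0195,0,0,0],[0,0,0.04,0,0],[0,0,0.04,0,0],[0,0,0.03,0,0],[0,0,0.01,0,0],[0,0,0,0,0],[0,0,0,0,0]],
])

```text
time: 15.9
tcp_pos: [0.4773, 0.1463, 0.056]
orientation: [2.297, 2.142, 0.002]
wrist_force: [0.3, 1.2, 0.1]
opening: 0.0429
grasp_force: 0.0
```

```bash
python3 - <<'E'
from h import *
plan(.479,.1455,.005,86)
s=shot("side"); x=s["pixels"][290:370,310:410]; cv2.imwrite("pics/w1.png",cv2.resize(x,(600,480),interpolation=cv2.INTER_CUBIC)[:,:,::-1])
p=r.sense()["tcp_pos"]; print([px(s,p+[0,0,k]) for k in(0,.03)])
E
```

```text
now [0.4773 0.1463 0.056 ] psi 86.0 tilt 0.1 open 0.0429 t 15.9
roll 0.000 (n>=1)  dxyz -0.0007 0.0018 0.0510 (n>=1)
[array([355.75088625, 332.65382621]), array([356.50923526, 328.31010517])]
```

View pics/w1.png

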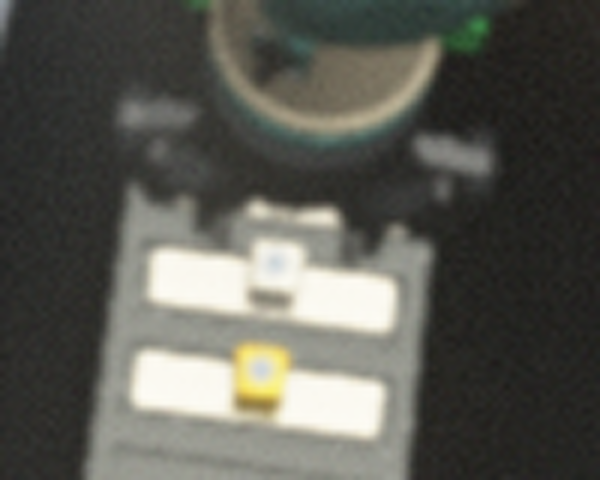

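Request:
apply_moves([
  [[-0.0007,0.0018,0.02,0,0],[0,0,0.02,0,0],[0,0,0.01,0,0],[0,0,0.003,0,0],[0,0,0.003,0,0],[0,0,0,0,0]],
])

```text
time: 16.7
tcp_pos: [0.4785, 0.1454, -0.0005]
orientation: [2.297, 2.143, 0.001]
wrist_force: [0.2, 0.8, -0.4]
opening: 0.0424
grasp_force: 0.0
```

Request:
apply_moves([
  [[0,0,0.004,0,0],[0,0,0.003,0,0],[0,0,0,0,0],[0,0,0,0,-1],[0,0,0,0,-1],[0,0,0,0,-1],[0,0,0,0,-1]],
], force=40)

```text
time: 17.58
tcp_pos: [0.4785, 0.1454, -0.0076]
orientation: [2.297, 2.143, 0.001]
wrist_force: [0.8, 0.1, 1.4]
opening: 0.0193
grasp_force: 39.6
```

```bash
python3 - <<'E'
from h import *
s=r.sense(); print(s["wrist_force"],s["opening"])
plan(s["tcp_pos"][0],s["tcp_pos"][1],.14,86)
print("to cradle"); 
for ps in (169.4,-10.6): plan(.6245,-.0032,.14,ps,(*s["tcp_pos"][:2],.14,86))
E
```

```text
[0.77178538 0.12980876 1.4326145 ] 0.019315264750085704
now [ 0.4785  0.1454 -0.0076] psi 86.0 tilt 0.04 open 0.0193 t 17.575
roll 0.000 (n>=1)  dxyz 0.0000 0.0000 -0.1476 (n>=3)
to cradle
roll -1.456 (n>=8)  dxyz -0.1709 -0.1192 -0.0000 (n>=4)
roll 1.686 (n>=10)  dxyz 0.1709 0.1192 -0.0000 (n>=4)
```

Request:
apply_moves([
  [[0,0,-0.03,0,-1],[0,0,-0.058,0,-1],[0,0,-0.06,0,-1],[0,0,0,-0.182,-1],[0,0,0,-0.182,-1],[0,0,0,-0.182,-1],[0,0,0,-0.182,-1],[0,0,0,-0.182,-1],[0,0,0,-0.182,-1],[0,0,0,-0.182,-1],[0,0,0,-0.182,-1],[-0.0428,-0.03,0,0,-1],[-0.0428,-0.03,0,0,-1],[-0.0428,-0.03,0,0,-1],[-0.0428,-0.03,0,0,-1],[0,0,0,0,-1],[0,0,0,0,-1],[0,0,0,0,-1]],
])

```text
time: 19.82
tcp_pos: [0.6232, -0.003, 0.14]
orientation: [-0.288, -3.127, -0.001]
wrist_force: [0.2, 0.5, -1.2]
opening: 0.0191
grasp_force: 39.6
```

```bash
python3 - <<'E'
from h import *
plan(.6245,-.0038,.0575,169.4); print(r.sense()["wrist_force"],r.sense()["wrist_torque"])
s=shot("side")
for P in ((.6245,-.0038,.07),): print(px(s,P),px(s,r.sense()["tcp_pos"]+[0,0,.0136+.038]))
x=s["pixels"][195:315,255:355]; cv2.imwrite("pics/w2.png",cv2.resize(x,(500,600),interpolation=cv2.INTER_CUBIC)[:,:,::-1])
E
```

```text
now [ 0.6232 -0.003   0.14  ] psi 169.5 tilt 0.08 open 0.0191 t 19.825
roll 0.002 (n>=1)  dxyz -0.0014 -0.0006 0.0825 (n>=2)
[ 0.22975832  0.46124209 -1.16773779] [ 0.00290662 -0.00827733 -0.00224091]
[297.75441257 266.80607176] [296.42054999 243.6949428 ]
```

View pics/w2.png

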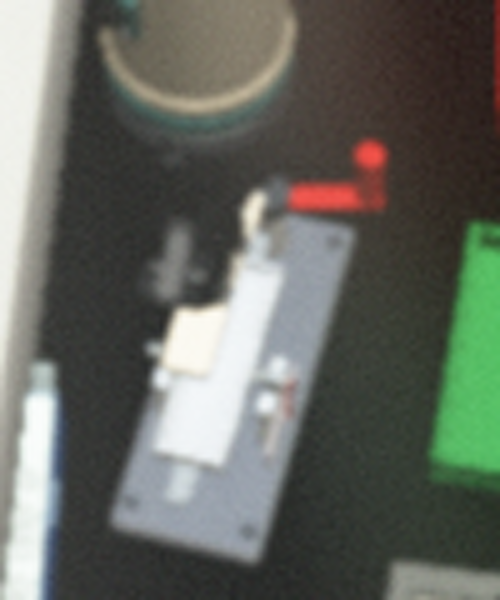

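```bash
python3 - <<'E'
from h import *
s=shot("side"); p=r.sense()["tcp_pos"]; y=np.array([.184,.983,0]);x=np.array([.983,-.184,0])
for a in(-1,1): print("exp",px(s,p+.048*y+a*.011*x+[0,0,.0216]))
im=s["pixels"].astype(int); h=s["hsv"]
# cream blade: warm low-sat bright
m=((im[:,:,0]-im[:,:,2])>15)&(im[:,:,0]>150); m[:250]=0; m[280:]=0; m[:,:285]=0; m[:,303:]=0
v,u=np.nonzero(m)
for k in range(255,273): 
    q=u[v==k]; print(k,(q.min(),q.max()) if len(q) else None,end=" ")
E
```

```text
exp [295.63160509 269.52263242]
exp [286.12259193 267.2190427 ]
255 None 256 (np.int64(291), np.int64(299)) 257 (np.int64(290), np.int64(296)) 258 (np.int64(290), np.int64(290)) 259 (np.int64(289), np.int64(290)) 260 (np.int64(289), np.int64(289)) 261 (np.int64(289), np.int64(289)) 262 (np.int64(288), np.int64(289)) 263 (np.int64(288), np.int64(288)) 264 (np.int64(288), np.int64(288)) 265 None 266 (np.int64(287), np.int64(287)) 267 (np.int64(287), np.int64(288)) 268 (np.int64(289), np.int64(290)) 269 (np.int64(293), np.int64(294)) 270 None 271 None 272 None
```

Request:
apply_moves([
  [[-0.0017,-0.0005,0.03,0,-1],[0,0,0.03,0,-1],[0,0,0.012,0,-1],[0,0,0.004,0,-1],[0,0,0.003,0,-1],[0,0,0.002,0,-1],[0,0,0,0,-1]],
])

```text
time: 20.8
tcp_pos: [0.6269, -0.0047, 0.0621]
orientation: [0.289, 3.125, 0.0]
wrist_force: [-3.0, 0.3, 7.6]
opening: 0.0193
grasp_force: 40.9
```

Request:
apply_moves([
  [[0.001,0,0,0,-1],[0.001,0,0,0,-1],[0,0,0,0,-1],[0,0,0,0,-1]],
])

```text
time: 21.3
tcp_pos: [0.6269, -0.0047, 0.0621]
orientation: [0.289, 3.121, 0.0]
wrist_force: [0.4, -0.1, 7.0]
opening: 0.0195
grasp_force: 40.5
```

Request:
apply_moves([
  [[0,0,-0.006,0,-1],[0,0,0,0,-1],[0,0,0,0,-1],[0,0,0,0,-1]],
])

```text
time: 21.8
tcp_pos: [0.6237, -0.0044, 0.0648]
orientation: [-0.289, -3.127, -0.0]
wrist_force: [0.4, 0.5, -1.1]
opening: 0.0192
grasp_force: 39.6
```

```bash
python3 - <<'E'
from h import *
plan(.6245,-.0038,.06,169.4); print(r.sense()["wrist_force"])
s=shot("side")
x=s["pixels"][225:300,265:340]; cv2.imwrite("pics/w3.png",cv2.resize(x,(600,600),interpolation=cv2.INTER_CUBIC)[:,:,::-1])
E
```

```text
now [ 0.6237 -0.0044  0.0648] psi 169.4 tilt 0.05 open 0.0192 t 21.8
roll 0.001 (n>=1)  dxyz -0.0006 0.0007 0.0048 (n>=1)
[ 0.42578389  0.49420165 -1.10222544]
```

View pics/w3.png

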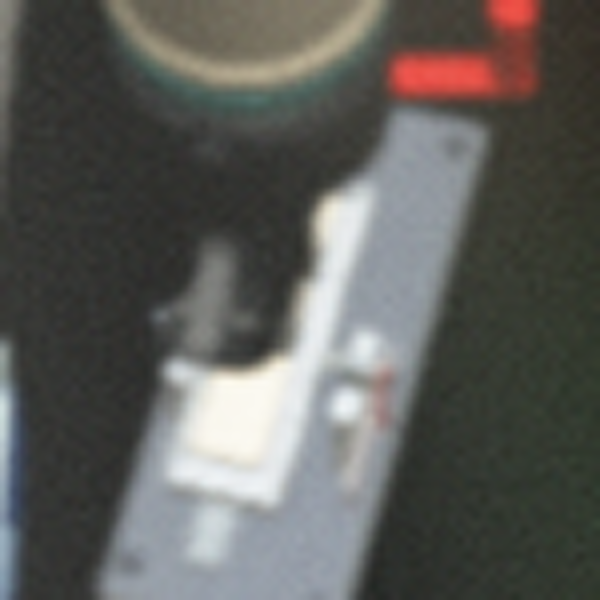

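```bash
python3 - <<'E'
from h import *
im=np.mean([shot("side")["pixels"].astype(float) for _ in range(3)],0)
for v in range(274,289,2):
    print(v,"R",im[v,283:303,0].astype(int),"\n    R-B",(im[v,283:303,0]-im[v,283:303,2]).astype(int))
s=shot("side"); p=r.sense()["tcp_pos"]; y=np.array([.184,.983,0]);x=np.array([.983,-.184,0])
print(p)
for a in(-1,1): print("blade end",px(s,p+.048*y+a*.011*x+[0,0,.0216]), "cradle end in",px(s,np.array([.6245,-.0038,.076])+.051*y+a*.014*x))
E
```

```text
274 R [ 57  79 107 125 142 177 209 231 243 249 250 249 250 250 250 249 244 236
 232 228] 
    R-B [ 1  0  0  1  2  0  1  8 11 11 10 11 10 10 10 11 10  3 -3 -5]
276 R [ 68 103 128 138 161 196 221 239 247 249 250 249 249 249 250 248 238 231
 230 222] 
    R-B [-3 -6 -7 -3 -1 -1  4 10 12  9 11 10 10 10 10 10  6 -2 -6 -8]
278 R [ 95 130 146 161 190 215 234 245 249 249 250 250 250 250 249 242 233 231
 228 202] 
    R-B [ -6 -13 -12 -10  -5   2   9  11  11  10  10  10   9  10  10   9   1  -4
  -5  -9]
280 R [119 143 159 179 201 218 232 244 248 249 249 250 250 249 246 237 231 231
 219 184] 
    R-B [ -9 -12 -15 -10  -5   4  12  12  12  12  12  10  10  10  11   5  -3  -6
  -8  -9]
282 R [134 151 168 197 212 211 215 216 218 217 224 230 234 236 230 227 228 219
 190 162] 
    R-B [-13 -13 -13 -11 -10  -8  -5   0   5   8  13  14  13  13   8  -1  -5  -7
  -8 -11]
284 R [145 154 174 203 223 229 231 233 235 235 233 230 228 228 230 229 226 201
 168 151] 
    R-B [-14 -15 -10  -7  -8  -5  -5  -4  -6  -6  -6  -6  -6  -6  -6  -6  -5  -9
 -10 -16]
286 R [150 149 147 144 147 153 164 181 191 196 207 219 228 230 232 230 211 172
 150 148] 
    R-B [-16 -17 -13  -8  -5  -2  -3  -4  -4  -3  -4  -7  -5  -5  -5  -5  -7  -7
 -14 -17]
288 R [152 148 150 150 149 153 163 182 191 190 184 169 154 149 163 171 160 149
 148 151] 
    R-B [-17 -17 -15 -16 -17 -16 -15 -12 -10  -9  -8  -7  -5  -2  -1  -3  -8 -13
 -17 -16]
[ 0.62401556 -0.00443663  0.06502524]
blade end [296.67077263 282.5842135 ] cradle end in [297.47178025 286.07073211]
blade end [287.63515226 280.37177798] cradle end in [286.03899047 283.26368752]
```

Request:
apply_moves([
  [[0.0024,0.0003,0,0,-1],[0,0,0,0,-1],[0,0,0.003,0,-1],[0,0,0.002,0,-1],[0,0,0.002,0,-1],[0,0,0.001,0,-1],[0,0,0,0,-1],[0,0,0,0,-1]],
])

```text
time: 23.05
tcp_pos: [0.6219, -0.0037, 0.0572]
orientation: [0.289, 3.128, 0.0]
wrist_force: [0.7, -0.3, -1.6]
opening: 0.0192
grasp_force: 39.6
```

Request:
apply_moves([
  [[0,0,0.001,0,-1],[0,0,0,0,-0.35],[0,0,0,0,-0.1],[0,0,0,0,-0.1],[0,0,-0.02,0,-0.1],[0,0,-0.03,0,-0.1],[0,0,-0.05,0,-0.1],[0.06,0,0,0,-0.1],[0.06,0,0,0,-0.1],[0,0,0,0,-0.1],[0,0,0,0,-0.1]],
])

```text
time: 24.42
tcp_pos: [0.5047, 0.0182, 0.1569]
orientation: [0.289, 3.126, 0.0]
wrist_force: [0.2, 0.8, -1.0]
opening: 0.0388
grasp_force: 0.0
```

```bash
python3 - <<'E'
from h import *
plan(.6219,-.0037,.1565,169.4)
S=[shot("side") for _ in range(2)]; t=shot("top"); s=S[0]
im=np.mean([q["pixels"] for q in S],0).astype(np.uint8); np.save("white_side.npy",im)
y=np.array([.184,.983,0]);x=np.array([.983,-.184,0]); c=np.array([.6219,-.0037,.07])
for tl in (-.13,0,.13):
    R=Ro.from_rotvec(x*tl).as_matrix()
    print(tl,"hubtop",px(s,c+R@[0,0,.038]).round(1),"ends",px(s,c+R@(.048*y+[0,0,.008])).round(1),px(s,c+R@(-.048*y+[0,0,.008])).round(1),"top",px(t,c+R@[0,0,.038]).round(1))
xx=im[225:300,265:325]; yy=t["pixels"][205:265,270:345]
cv2.imwrite("pics/w4.png",np.hstack([cv2.resize(xx,(480,600),interpolation=cv2.INTER_CUBIC),cv2.resize(yy,(320,600),interpolation=cv2.INTER_CUBIC)])[:,:,::-1])
E
```

```text
now [0.5047 0.0182 0.1569] psi 169.4 tilt 0.15 open 0.0388 t 24.425
roll 0.001 (n>=1)  dxyz -0.1192 -0.0000 0.0004 (n>=2)
-0.13 hubtop [297.8 261.9] ends [293.2 284.6] [303.9 247.6] top [305.7 229.3]
0 hubtop [298.3 260. ] ends [293.2 283.3] [304.1 248.2] top [307.6 229.6]
0.13 hubtop [298.9 258.2] ends [293.2 281.7] [304.2 249.2] top [309.5 230. ]
```

View pics/w4.png

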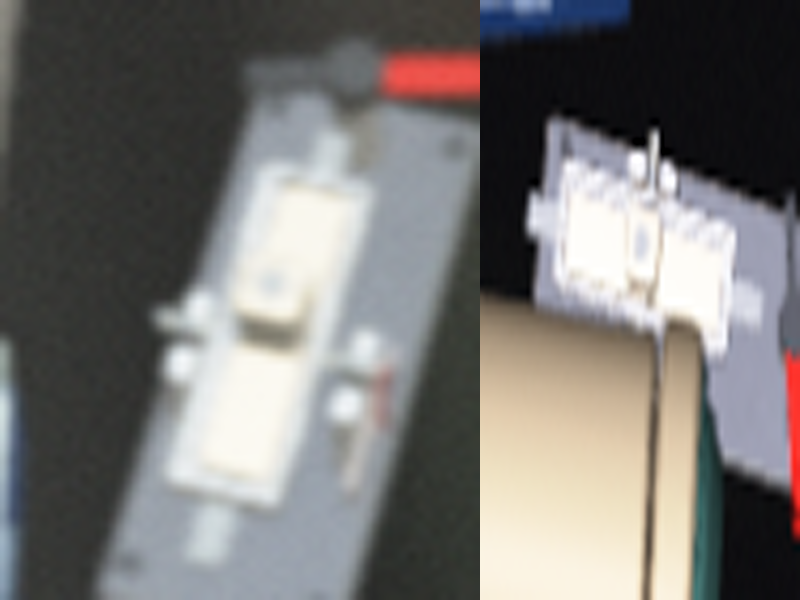

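```bash
cat >>h.py <<'E'
def trays(d,tag=""):
    for nm,lo,hi in (("green",(45,80,50),(85,255,255)),("red",(0,150,70),(8,255,255))):
        bs=[b for b in blobs(d,lo,hi,(325,150,420,320),300)]
        for b in bs[:1]:
            W=np.array([pt(d,u,v,.024)[:2]*1000 for u,v in b[4][:,0]],np.float32); q=cv2.minAreaRect(W)
            print(tag,nm,b[0],"mom",pt(d,b[1],b[2],.012)[:2].round(4),"rect",np.round(q[0],1),np.round(q[1],1),round(q[2],1))
E
python3 - <<'E'
from h import *
d=shot("side"); trays(d,"now")
d["hsv"]=cv2.cvtColor(cv2.imread("pics/side0.png"),cv2.COLOR_BGR2HSV); trays(d,"start")
E
```

```text
now green 2487 mom [ 0.4443 -0.0347] rect [450.8 -36.1] [150.7 128.3] 84.6
now red 900 mom [ 0.4032 -0.2258] rect [ 406.3 -223. ] [ 75.7 108.5] 1.8
start green 2785 mom [ 0.4499 -0.0401] rect [451.1 -36.4] [150.1 128.7] 84.6
start red 2444 mom [ 0.4318 -0.2493] rect [ 426.5 -244.3] [142.9 154.6] 2.7
```

Request:
apply_moves([
  [[-0.06,0,0,0,-0.1],[-0.0592,0,0,0,-0.1],[0,0,0,0,-0.1],[0,0,0.05,0,-0.1],[0,0,0.03,0,-0.1],[0,0,0.015,0,-0.1],[0,0,0.005,0,-0.1],[0,0,0,0,-0.1],[0,0,0,0,-1],[0,0,0,0,-1],[0,0,0,0,-1],[0,0,-0.02,0,-1],[0,0,-0.04,0,-1],[0,0,-0.04,0,-1],[0,0,0,0,-1]],
])

```text
time: 26.5
tcp_pos: [0.6233, -0.0037, 0.1597]
orientation: [0.288, 3.121, 0.0]
wrist_force: [0.4, -0.7, -2.0]
opening: 0.0192
grasp_force: 39.9
```

```bash
python3 - <<'E'
from h import *
plan(.4555,.0023,.06,84.6)
E
```

```text
now [ 0.6233 -0.0037  0.1597] psi 169.4 tilt 0.42 open 0.0192 t 26.5
roll 1.481 (n>=8)  dxyz -0.0098 -0.1676 0.0997 (n>=4)
```

Request:
apply_moves([
  [[0,0,0,0.185,-1],[0,0,0,0.185,-1],[0,0,0,0.185,-1],[0,0,0,0.185,-1],[0,0,0,0.185,-1],[0,0,0,0.185,-1],[0,0,0,0.185,-1],[0,0,0,0.185,-1],[-0.0033,-0.0559,0,0,-1],[-0.0033,-0.0559,0,0,-1],[-0.0033,-0.0559,0,0,-1],[0,0,0.05,0,-1],[0,0,0.05,0,-1],[0,0,0.03,0,-1],[0,0,0.02,0,-1],[0,0,0.008,0,-1],[0,0,0.004,0,-1],[0,0,0.003,0,-1],[0,0,0.002,0,-1],[0,0,0,0,-1]],
])

```text
time: 29.0
tcp_pos: [0.4535, 0.0023, -0.0083]
orientation: [2.322, 2.114, 0.002]
wrist_force: [-5.6, 0.7, 17.7]
opening: 0.0193
grasp_force: 42.5
```

Request:
apply_moves([
  [[0,0,-0.001,0,-1],[0,0,0,0,-0.35],[0,0,0,0,-0.1],[0,0,-0.02,0,-0.1],[0,0,-0.05,0,-0.1],[0,0,-0.05,0,-0.1],[0,0,0,0,-0.1],[0,0,0,0,-0.1]],
])

```text
time: 30.0
tcp_pos: [0.4526, 0.0023, 0.1097]
orientation: [-2.323, -2.115, 0.001]
wrist_force: [0.6, 0.4, -0.2]
opening: 0.0382
grasp_force: 0.0
```

```bash
python3 - <<'E'
from h import *
plan(.4825,.1874,.035,86)
s=shot("side")
c=np.array([.4555,.0023,.004]); print("exp blade ends",px(s,c+[.048,-.0045,.008]),px(s,c+[-.048,.0045,.008]),"hub",px(s,c+[0,0,.038]))
for b in blobs(s,(0,0,170),(40,70,255),(340,225,405,300),15): print(b[0],b[1],b[2],cv2.boxPoints(b[3]).round(0).tolist())
E
```

```text
now [0.4526 0.0023 0.1097] psi 84.6 tilt 0.04 open 0.0382 t 30.0
roll -0.024 (n>=1)  dxyz 0.1867 0.0169 0.0747 (n>=4)
exp blade ends [346.96295174 280.65259213] [385.54320265 286.62916345] hub [367.10665532 278.6840929 ]
312 367.68589743589746 283.2564102564103 [[348.0, 285.0], [350.0, 273.0], [388.0, 279.0], [386.0, 291.0]]
24 386.625 230.16666666666666 [[379.0, 231.0], [396.0, 225.0], [397.0, 228.0], [380.0, 234.0]]
```

Request:
apply_moves([
  [[0.0467,0.0042,0,-0.024,0],[0.0467,0.0042,0,0,0],[0.0467,0.0042,0,0,0],[0.0467,0.0042,0,0,0],[0,0,0,0,0],[0,0,0.05,0,0],[0,0,0.04,0,0],[0,0,0.015,0,0],[0,0,0.007,0,0],[0,0,0.005,0,0],[0,0,0,0,0],[0,0,0,0,-1],[0,0,0,0,-1],[0,0,0,0,-1],[0,0,0,0,-1]],
])

```text
time: 31.92
tcp_pos: [0.4847, 0.1875, -0.0059]
orientation: [2.297, 2.142, 0.003]
wrist_force: [-0.7, -0.5, 5.7]
opening: 0.0191
grasp_force: 40.3
```

```bash
python3 - <<'E'
from h import *
p=r.sense()["tcp_pos"]; print(r.sense()["wrist_force"],r.sense()["opening"],p)
plan(.6219,-.0037,.14,169.4,(p[0],p[1],.14,86))
E
```

```text
[-0.71545436 -0.52198214  5.74325368] 0.019147661384410073 [ 0.48473974  0.18748904 -0.00585734]
roll -1.456 (n>=8)  dxyz -0.1700 -0.1627 -0.0000 (n>=4)
```

Request:
apply_moves([
  [[0,0,-0.03,0,-1],[0,0,-0.058,0,-1],[0,0,-0.06,0,-1],[0,0,0,-0.182,-1],[0,0,0,-0.182,-1],[0,0,0,-0.182,-1],[0,0,0,-0.182,-1],[0,0,0,-0.182,-1],[0,0,0,-0.182,-1],[0,0,0,-0.182,-1],[0,0,0,-0.182,-1],[-0.0425,-0.0407,0,0,-1],[-0.0425,-0.0407,0,0,-1],[-0.0425,-0.0407,0,0,-1],[-0.0425,-0.0407,0,0,-1],[0,0,0,0,-1],[0,0,0,0,-1],[0,0,0,0,-1],[0,0,0,0,-1]],
])

```text
time: 34.3
tcp_pos: [0.6205, -0.0028, 0.1414]
orientation: [-0.287, -3.128, -0.0]
wrist_force: [0.5, 0.1, -1.3]
opening: 0.0191
grasp_force: 39.7
```

```bash
python3 - <<'E'
from h import *
plan(.6219,-.0037,.066,169.4)
s=shot("side"); p=r.sense()["tcp_pos"]; y=np.array([.184,.983,0]);x=np.array([.983,-.184,0])
print([px(s,p+.048*y+a*.011*x+[0,0,.020]).round(1) for a in(-1,1)])
im=s["pixels"].astype(int); m=((im[:,:,0]-im[:,:,2])>15)&(im[:,:,0]>150); m[:250]=0; m[285:]=0; m[:,:280]=0; m[:,306:]=0
v,u=np.nonzero(m); print([(k,u[v==k].min(),u[v==k].max()) for k in range(255,275) if (v==k).any()])
E
```

```text
now [ 0.6205 -0.0028  0.1414] psi 169.5 tilt 0.01 open 0.0191 t 34.3
roll 0.002 (n>=1)  dxyz -0.0015 -0.0007 0.0754 (n>=2)
[array([296.9, 269.7]), array([287.4, 267.4])]
[(256, np.int64(293), np.int64(301)), (257, np.int64(292), np.int64(298)), (259, np.int64(291), np.int64(291)), (266, np.int64(289), np.int64(289)), (267, np.int64(289), np.int64(289)), (268, np.int64(290), np.int64(290))]
```

Request:
apply_moves([
  [[-0.002,-0.0005,0.04,0,-1],[0,0,0.03,0,-1],[0,0,0,0,-1],[0,0,0,0,-1],[0,0,0.004,0,-1],[0,0,0.004,0,-1],[0,0,0.003,0,-1],[0,0,0.0015,0,-1],[0,0,0,0,-1],[0,0,0,0,-1]],
])

```text
time: 35.6
tcp_pos: [0.6232, -0.0048, 0.0587]
orientation: [0.289, 3.128, 0.0]
wrist_force: [0.1, -0.5, -1.2]
opening: 0.0187
grasp_force: 39.6
```

Request:
apply_moves([
  [[0,0,0.0008,0,-1],[0,0,0,0,-0.35],[0,0,0,0,-0.1],[0,0,0,0,-0.1],[0,0,-0.02,0,-0.1],[0,0,-0.03,0,-0.1],[0,0,-0.05,0,-0.1],[0.06,0,0,0,-0.1],[0.06,0,0,0,-0.1],[0,0,0,0,-0.1],[0,0,0,0,-0.1]],
])

```text
time: 36.98
tcp_pos: [0.506, 0.0171, 0.1586]
orientation: [0.289, 3.126, -0.0]
wrist_force: [0.2, 0.5, 0.8]
opening: 0.0386
grasp_force: 0.0
```

```bash
cat >>h.py <<'E'
def tiltcheck():
    "shift of cradle-end patches and of the hub against the level reference (side view)"
    im=np.mean([shot("side")["pixels"] for _ in range(3)],0).astype(np.float32); ref=np.load("white_side.npy").astype(np.float32)
    for nm,(u0,v0,u1,v1) in dict(near=(282,277,304,297),far=(292,238,312,253),near2=(284,270,304,297)).items():
        a=cv2.GaussianBlur(ref[v0:v1,u0:u1,1],(0,0),.8); b=cv2.GaussianBlur(im[v0-3:v1+3,u0-3:u1+3,1],(0,0),.8)
        A=cv2.resize(a,None,fx=8,fy=8,interpolation=cv2.INTER_CUBIC); B=cv2.resize(b,None,fx=8,fy=8,interpolation=cv2.INTER_CUBIC)
        R=cv2.matchTemplate(B,A,cv2.TM_CCOEFF_NORMED); _,mx,_,l=cv2.minMaxLoc(R); print(nm,"du %.2f dv %.2f score %.3f"%(l[0]/8-3,l[1]/8-3,mx))
    return im
E
python3 - <<'E'
from h import *
im=tiltcheck(); plan(.6219,-.0037,.1565,169.4)
h=cv2.cvtColor(im.astype(np.uint8),cv2.COLOR_RGB2HSV); 
for b in blobs({"hsv":h},(20,80,100),(38,255,255),(285,245,315,280),5): print("hub",b[:3],b[4][:,0].min(0),b[4][:,0].max(0))
cv2.imwrite("pics/y4.png",cv2.resize(im[225:300,265:325].astype(np.uint8),(480,600),interpolation=cv2.INTER_CUBIC)[:,:,::-1])
trays(shot("side"))
E
```

```text
near du -0.12 dv 1.62 score 0.993
far du 0.00 dv -0.88 score 0.992
near2 du 0.12 dv 1.25 score 0.985
now [0.5069 0.0168 0.1581] psi 169.4 tilt 0.09 open 0.0381 t 37.125
roll 0.000 (n>=1)  dxyz -0.1168 0.0010 0.0016 (n>=2)
hub (61, np.float64(297.8688524590164), np.float64(263.8360655737705)) [293 259] [302 268]
 green 2078 mom [ 0.4428 -0.0432] rect [450.6 -36.5] [150.4 127.8] 84.2
 red 949 mom [ 0.404  -0.2273] rect [ 407.7 -224.5] [ 78.3 111.8] 1.8
```

Request:
apply_moves([
  [[-0.06,0,0,0,0],[-0.06,0,0,0,0],[0,0,0,0,0],[0,0,0.05,0,0],[0,0,0.03,0,0],[0,0,0.012,0,0],[0,0,0.0045,0,0],[0,0,0,0,0],[0,0,0,0,-1],[0,0,0,0,-1],[0,0,0,0,-1],[0,0,0,0,-1],[0,0,-0.02,0,-1],[0,0,-0.04,0,-1],[0,0,-0.05,0,-1],[0,0,0,0,-1]],
])

```text
time: 39.17
tcp_pos: [0.6259, -0.0052, 0.1759]
orientation: [0.288, 3.119, -0.001]
wrist_force: [0.4, 0.2, -1.7]
opening: 0.0186
grasp_force: 41.2
```

```bash
python3 - <<'E'
from h import *
d=shot("side"); d["hsv"]=cv2.cvtColor(cv2.imread("pics/top0.png"),cv2.COLOR_BGR2HSV)
t=shot("top")
for src in ("start","now"):
    if src=="start": t2=dict(t); t2["hsv"]=d["hsv"]
    else: t2=t
    for nm,lo,hi,bx in (("red",(0,150,80),(8,255,255),(365,265,440,335)),):
        for b in blobs(t2,lo,hi,bx,300):
            W=np.array([pt(t2,u,v,.024)[:2]*1000 for u,v in b[4][:,0]],np.float32); print(src,b[:3],cv2.minAreaRect(W))
plan(.4352,-.2075,.08,90)
E
```

```text
start (2345, np.float64(399.5309168443497), np.float64(301.98933901918974)) ((435.60174560546875, -249.2288360595703), (124.3304672241211, 136.8668212890625), 2.5763649940490723)
now (2344, np.float64(399.53284982935156), np.float64(301.99914675767917)) ((435.552001953125, -249.21749877929688), (124.27227020263672, 136.86244201660156), 2.5968446731567383)
now [ 0.6227 -0.0048  0.1713] psi 169.4 tilt 0.01 open 0.0191 t 39.275
roll 1.386 (n>=8)  dxyz -0.2027 -0.1875 0.0913 (n>=5)
```

Request:
apply_moves([
  [[0,0,0,0.1675,-1],[0,0,0,0.1675,-1],[0,0,0,0.1675,-1],[0,0,0,0.1675,-1],[0,0,0,0.1675,-1],[0,0,0,0.1675,-1],[0,0,0,0.1675,-1],[0,0,0,0.1675,-1],[-0.0387,-0.0396,0,0,-1],[-0.0387,-0.0396,0,0,-1],[-0.0387,-0.0396,0,0,-1],[-0.0387,-0.0396,0,0,-1],[-0.0387,-0.0396,0,0,-1],[0,0,0.055,0,-1],[0,0,0.055,0,-1],[0,0,0.03,0,-1],[0,0,0.02,0,-1],[0,0,0.008,0,-1],[0,0,0.0035,0,-1],[0,0,0,0,-1]],
])

```text
time: 41.78
tcp_pos: [0.4345, -0.2074, 0.0]
orientation: [2.169, 2.272, 0.0]
wrist_force: [-0.0, -0.4, -1.3]
opening: 0.0189
grasp_force: 41.2
```

Request:
apply_moves([
  [[0,0,0.001,0,-1],[0,0,0.001,0,-1],[0,0,0.001,0,-1],[0,0,0.001,0,-1],[0,0,0,0,-1]],
])

```text
time: 42.4
tcp_pos: [0.4344, -0.2075, -0.0029]
orientation: [2.168, 2.272, 0.0]
wrist_force: [-2.6, 1.4, 9.2]
opening: 0.0191
grasp_force: 42.5
```

Request:
apply_moves([
  [[0,0,0,0,-0.35],[0,0,0,0,-0.1],[0,0,0,0,-0.1],[0,0,-0.02,0,-0.1],[0,0,-0.05,0,-0.1],[0,0,-0.06,0,-0.1],[0,0,0,0,-0.1],[0,0,0,0,-0.1]],
])

```text
time: 43.4
tcp_pos: [0.4338, -0.207, 0.1255]
orientation: [-2.169, -2.272, 0.0]
wrist_force: [0.4, -0.2, -0.1]
opening: 0.0385
grasp_force: 0.0
```

```bash
python3 - <<'E'
from h import *
plan(.4885,.27,.12,85.5)
s=shot("side"); c=np.array([.4345,-.2075,.004]); print("exp",px(s,c+[.048,.0022,.008]),px(s,c+[-.048,-.0022,.008]),px(s,c+[0,0,.038]))
for b in blobs(s,(0,0,165),(40,110,255),(335,165,415,230),15): print(b[0],b[1],b[2],cv2.boxPoints(b[3]).round(0).tolist())
for b in blobs(s,(5,130,100),(20,255,255),(315,370,380,410),5): print("or",b[:3],pt(s,b[1],b[2],.04))
E
```

```text
now [ 0.4338 -0.207   0.1255] psi 92.7 tilt 0.04 open 0.0385 t 43.4
roll 0.125 (n>=1)  dxyz 0.4798 0.0171 0.0055 (n>=9)
exp [358.92261313 211.06205008] [395.27600153 211.98792285] [378.13089384 205.6105543 ]
276 377.75 212.29710144927537 [[360.0, 208.0], [396.0, 208.0], [396.0, 216.0], [360.0, 216.0]]
18 378.8888888888889 205.72222222222223 [[376.0, 206.0], [379.0, 203.0], [382.0, 206.0], [379.0, 209.0]]
or (26, np.float64(347.7307692307692), np.float64(391.15384615384613)) [0.48830616 0.27745735 0.04      ]
or (6, np.float64(351.3333333333333), np.float64(384.6666666666667)) [0.48104101 0.26247632 0.04      ]
or (5, np.float64(345.8), np.float64(383.8)) [0.49345169 0.26145094 0.04      ]
```

Request:
apply_moves([
  [[0,0,0,0.125,0],[0.0533,0.0019,0,0,0],[0.0533,0.0019,0,0,0],[0.0533,0.0019,0,0,0],[0.0533,0.0019,0,0,0],[0.0533,0.0019,0,0,0],[0.0533,0.0019,0,0,0],[0.0533,0.0019,0,0,0],[0.0533,0.0019,0,0,0],[0.0533,0.0019,0,0,0],[0,0,0,0,0],[0,0,0.055,0,0],[0,0,0,0,0],[0,0,0,0,0]],
])

```text
time: 45.2
tcp_pos: [0.4891, 0.2689, 0.0711]
orientation: [-2.308, -2.131, 0.001]
wrist_force: [0.1, 0.5, 0.8]
opening: 0.043
grasp_force: 0.0
```

```bash
python3 - <<'E'
from h import *
plan(.4885,.27,-.004,85.5)
E
```

```text
now [0.4891 0.2689 0.0711] psi 85.4 tilt 0.05 open 0.043 t 45.2
roll -0.001 (n>=1)  dxyz 0.0011 -0.0007 0.0751 (n>=2)
```

Request:
apply_moves([
  [[0.001,-0.0007,0.045,0,0],[0,0,0.02,0,0],[0,0,0.006,0,0],[0,0,0.004,0,0],[0,0,0,0,0],[0,0,0,0,-1],[0,0,0,0,-1],[0,0,0,0,-1],[0,0,0,0,-1]],
])

```text
time: 46.32
tcp_pos: [0.4892, 0.271, -0.0031]
orientation: [2.306, 2.132, 0.003]
wrist_force: [-0.6, 0.7, 6.2]
opening: 0.0187
grasp_force: 40.0
```

```bash
python3 - <<'E'
from h import *
p=r.sense()["tcp_pos"]; print(r.sense()["wrist_force"],p)
plan(.6223,-.0037,.15,169.4,(p[0],p[1],.15,85.5))
E
```

```text
[-0.56633399  0.67735266  6.21136384] [ 0.48923283  0.27097669 -0.00312928]
roll -1.464 (n>=8)  dxyz -0.1813 -0.2455 -0.0000 (n>=6)
```

Request:
apply_moves([
  [[0,0,-0.03,0,-1],[0,0,-0.06,0,-1],[0,0,-0.06,0,-1],[0,0,0,-0.183,-1],[0,0,0,-0.183,-1],[0,0,0,-0.183,-1],[0,0,0,-0.183,-1],[0,0,0,-0.183,-1],[0,0,0,-0.183,-1],[0,0,0,-0.183,-1],[0,0,0,-0.183,-1],[0,-0.06,0,0,-1],[0,-0.06,0,0,-1],[0,-0.06,0,0,-1],[-0.0453,-0.0164,0,0,-1],[-0.0453,-0.0164,0,0,-1],[-0.0453,-0.0164,0,0,-1],[-0.0453,-0.0164,0,0,-1],[0,0,0.02,0,-1],[0,0,0,0,-1]],
])

```text
time: 48.82
tcp_pos: [0.6193, -0.0042, 0.1233]
orientation: [-0.291, -3.122, -0.001]
wrist_force: [0.1, 0.7, -2.0]
opening: 0.019
grasp_force: 39.8
```

Request:
apply_moves([
  [[0,0,0,0,-1],[0,0,0,0,-1]],
])

```text
time: 49.08
tcp_pos: [0.6213, -0.0038, 0.1268]
orientation: [0.29, 3.127, 0.0]
wrist_force: [-0.2, 0.5, -1.4]
opening: 0.0192
grasp_force: 39.8
```

```bash
cat >>h.py <<'E'
def hang(off):
    "seen against expected left near corner of the carried blade; off = underside minus TCP height"
    s=shot("side"); p=r.sense()["tcp_pos"]; y=np.array([.184,.983,0]);x=np.array([.983,-.184,0])
    print([px(s,p+.048*y+a*.011*x+[0,0,off+.008]).round(1) for a in(-1,1)])
    im=s["pixels"].astype(int); m=((im[:,:,0]-im[:,:,2])>15)&(im[:,:,0]>150); m[:250]=0; m[285:]=0; m[:,:280]=0; m[:,306:]=0
    v,u=np.nonzero(m); print([(k,int(u[v==k].min()),int(u[v==k].max())) for k in range(255,275) if (v==k).any()])
E
python3 - <<'E'
from h import *
plan(.6223,-.0040,.062,169.4); hang(.009)
E
```

```text
now [ 0.6213 -0.0038  0.1268] psi 169.4 tilt 0.08 open 0.0192 t 49.075
roll 0.000 (n>=1)  dxyz -0.0011 -0.0000 0.0648 (n>=2)
[array([297. , 272.7]), array([287.6, 270.4])]
[(258, 299, 300), (259, 293, 299), (260, 292, 295), (267, 289, 289), (271, 290, 290)]
```

Request:
apply_moves([
  [[-0.0014,0,0.03,0,-1],[0,0,0.022,0,-1],[0,0,0,0,-1],[0,0,0,0,-1],[0,0,0.004,0,-1],[0,0,0.004,0,-1],[0,0,0.003,0,-1],[0,0,0.002,0,-1],[0,0,0,0,-1],[0,0,0,0,-1]],
])

```text
time: 50.38
tcp_pos: [0.6227, -0.0044, 0.0609]
orientation: [0.291, 3.128, 0.0]
wrist_force: [0.1, -0.6, -0.8]
opening: 0.0192
grasp_force: 40.0
```

Request:
apply_moves([
  [[0,0,0,0,-0.35],[0,0,0,0,-0.1],[0,0,0,0,-0.1],[0,0,-0.02,0,-0.1],[0,0,-0.03,0,-0.1],[0,0,-0.05,0,-0.1],[0.06,0,0,0,-0.1],[0.06,0,0,0,-0.1],[0,0,0,0,-0.1],[0,0,0,0,-0.1]],
])

```text
time: 51.62
tcp_pos: [0.5056, 0.0176, 0.1616]
orientation: [0.29, 3.125, -0.0]
wrist_force: [0.5, -0.3, 0.9]
opening: 0.0386
grasp_force: 0.0
```

```bash
python3 - <<'E'
from h import *
im=tiltcheck(); plan(.6227,-.0044,.1609,169.4)
h=cv2.cvtColor(im.astype(np.uint8),cv2.COLOR_RGB2HSV); 
for b in blobs({"hsv":h},(5,110,100),(20,255,255),(285,245,315,280),5): print("hub",b[:3],b[4][:,0].min(0),b[4][:,0].max(0))
trays(shot("side"))
E
```

```text
near du 0.00 dv 0.00 score 0.994
far du 0.00 dv 0.12 score 0.997
near2 du 0.00 dv 0.00 score 0.994
now [0.5064 0.0174 0.1611] psi 169.4 tilt 0.08 open 0.0383 t 51.775
roll -0.001 (n>=1)  dxyz -0.1184 0.0000 0.0002 (n>=2)
hub (53, np.float64(298.52830188679246), np.float64(263.1698113207547)) [294 258] [302 267]
 green 2083 mom [ 0.4432 -0.0431] rect [450.8 -36.2] [150.2 127.9] 84.4
 red 704 mom [ 0.3998 -0.2347] rect [ 406.9 -226.2] [ 72.9 115.6] 0.5
```

Request:
apply_moves([
  [[-0.06,0,0,0,0],[-0.06,0,0,0,0],[0,0,0,0,0],[0,0,0.05,0,0],[0,0,0.03,0,0],[0,0,0.013,0,0],[0,0,0.006,0,0],[0,0,0,0,0],[0,0,0,0,-1],[0,0,0,0,-1],[0,0,0,0,-1],[0,0,0,0,-1],[0,0,-0.02,0,-1],[0,0,-0.04,0,-1],[0,0,-0.05,0,-1],[0,0,0,0,-1],[0,0,0,0,-1]],
])

```text
time: 53.95
tcp_pos: [0.6217, -0.0043, 0.1711]
orientation: [-0.291, -3.127, -0.0]
wrist_force: [-0.4, 0.4, -1.4]
opening: 0.0189
grasp_force: 41.5
```

```bash
python3 - <<'E'
from h import *
plan(.4515,-.0395,.06,84.6)
trays(shot("side"))
E
```

```text
now [ 0.6217 -0.0043  0.1711] psi 169.4 tilt 0.09 open 0.0189 t 53.95
roll 1.480 (n>=8)  dxyz -0.0511 -0.1661 0.1111 (n>=4)
 green 2351 mom [ 0.4494 -0.0481] rect [451.  -36.5] [150.3 128.7] 84.6
 red 1870 mom [ 0.4363 -0.2534] rect [ 433.9 -244.3] [128.5 154.1] 2.5
```

Request:
apply_moves([
  [[0,0,0,0.185,-1],[0,0,0,0.185,-1],[0,0,0,0.185,-1],[0,0,0,0.185,-1],[0,0,0,0.185,-1],[0,0,0,0.185,-1],[0,0,0,0.185,-1],[0,0,0,0.185,-1],[-0.0171,-0.0554,0,0,-1],[-0.017,-0.0554,0,0,-1],[-0.017,-0.0553,0,0,-1],[0,0,0.055,0,-1],[0,0,0.055,0,-1],[0,0,0.035,0,-1],[0,0,0.018,0,-1],[0,0,0.007,0,-1],[0,0,0.002,0,-1],[0,0,0.001,0,-1],[0,0,0.001,0,-1],[0,0,0,0,-1]],
])

```text
time: 56.5
tcp_pos: [0.4527, -0.0396, -0.0017]
orientation: [2.323, 2.113, 0.001]
wrist_force: [-0.1, 0.5, -1.9]
opening: 0.019
grasp_force: 41.4
```

Still hanging; lower the last bit until contact, release and lift.

Request:
apply_moves([
  [[0,0,0.001,0,-1],[0,0,0.001,0,-1],[0,0,0.001,0,-1],[0,0,0,0,-1],[0,0,0,0,-0.35],[0,0,0,0,-0.1],[0,0,0,0,-0.1],[0,0,-0.02,0,-0.1],[0,0,-0.05,0,-0.1],[0,0,-0.05,0,-0.1],[0,0,0,0,-0.1],[0,0,0,0,-0.1]],
])

```text
time: 58.0
tcp_pos: [0.4517, -0.0394, 0.1143]
orientation: [-2.323, -2.113, 0.001]
wrist_force: [-0.8, 0.3, -0.0]
opening: 0.0381
grasp_force: 0.0
```

```bash
python3 - <<'E'
from h import *
plan(.4755,.1042,.07,86)
s=shot("side"); c=np.array([.4525,-.0396,.004]); print("exp",px(s,c+[.048,-.0045,.008]),px(s,c+[-.048,.0045,.008]),px(s,c+[0,0,.038]))
for b in blobs(s,(0,0,165),(40,80,255),(335,225,405,300),15): print(b[0],b[1],b[2],cv2.boxPoints(b[3]).round(0).tolist())
for b in blobs(s,(0,0,195),(35,60,255),(335,310,385,333),20): print("black blade",b[:3],pt(s,b[1],b[2],.014))
E
```

```text
now [ 0.4517 -0.0394  0.1143] psi 84.6 tilt 0.07 open 0.0381 t 58.0
roll -0.025 (n>=1)  dxyz 0.1450 0.0137 0.0443 (n>=3)
exp [349.02664666 265.53338828] [387.10567344 271.35861794] [368.9427916  263.27171763]
315 367.6952380952381 283.3206349206349 [[348.0, 285.0], [350.0, 273.0], [388.0, 279.0], [386.0, 291.0]]
260 368.3192307692308 268.9076923076923 [[349.0, 270.0], [350.0, 262.0], [388.0, 267.0], [387.0, 275.0]]
black blade (153, np.float64(369.26143790849676), np.float64(323.2091503267974)) [0.44448425 0.1057516  0.014     ]
black blade (152, np.float64(345.3486842105263), np.float64(320.1578947368421)) [0.50196897 0.10230062 0.014     ]
```

Request:
apply_moves([
  [[0.0483,0.0045,0,-0.025,0],[0.0483,0.0045,0,0,0],[0.0483,0.0045,0,0,0],[0,0,0,0,0],[0,0,0.05,0,0],[0,0,0.04,0,0],[0,0,0.018,0,0],[0,0,0.006,0,0],[0,0,0.004,0,0],[0,0,0,0,0],[0,0,0,0,-1],[0,0,0,0,-1],[0,0,0,0,-1],[0,0,0,0,-1]],
])

```text
time: 59.8
tcp_pos: [0.4778, 0.1038, -0.0023]
orientation: [2.296, 2.142, 0.002]
wrist_force: [-0.9, -0.5, 6.0]
opening: 0.019
grasp_force: 40.0
```

```bash
python3 - <<'E'
from h import *
p=r.sense()["tcp_pos"]; print(r.sense()["wrist_force"],p)
plan(.6227,-.0042,.14,169.4,(p[0],p[1],.14,86))
E
```

```text
[-0.90132309 -0.54621818  5.97715007] [ 0.47781399  0.10384076 -0.002298  ]
roll -1.456 (n>=8)  dxyz -0.1623 -0.0795 -0.0000 (n>=4)
```

Request:
apply_moves([
  [[0,0,-0.03,0,-1],[0,0,-0.05,0,-1],[0,0,-0.05,0,-1],[0,0,0,-0.182,-1],[0,0,0,-0.182,-1],[0,0,0,-0.182,-1],[0,0,0,-0.182,-1],[0,0,0,-0.182,-1],[0,0,0,-0.182,-1],[0,0,0,-0.182,-1],[0,0,0,-0.182,-1],[-0.0406,-0.0199,0,0,-1],[-0.0406,-0.0199,0,0,-1],[-0.0406,-0.0199,0,0,-1],[-0.0406,-0.0199,0,0,-1],[0,0,0,0,-1],[0,0,0,0,-1],[0,0,0,0,-1],[0,0,0,0,-1]],
])

```text
time: 62.18
tcp_pos: [0.6214, -0.0034, 0.1271]
orientation: [-0.288, -3.128, -0.0]
wrist_force: [-0.2, -1.2, -1.7]
opening: 0.0192
grasp_force: 39.6
```

```bash
python3 - <<'E'
from h import *
plan(.6225,-.0040,.062,169.4); hang(.0083)
E
```

```text
now [ 0.6214 -0.0034  0.1271] psi 169.5 tilt 0.02 open 0.0192 t 62.175
roll 0.002 (n>=1)  dxyz -0.0012 -0.0004 0.0651 (n>=2)
[array([296.8, 272.8]), array([287.4, 270.5])]
[(258, 299, 301), (259, 293, 300), (260, 292, 295), (267, 289, 290), (272, 293, 293)]
```

Same offset as for orange; same lowering.

Request:
apply_moves([
  [[-0.0014,-0.0003,0.03,0,-1],[0,0,0.022,0,-1],[0,0,0,0,-1],[0,0,0,0,-1],[0,0,0.004,0,-1],[0,0,0.004,0,-1],[0,0,0.003,0,-1],[0,0,0.0015,0,-1],[0,0,0,0,-1],[0,0,0,0,-1]],
])

```text
time: 63.48
tcp_pos: [0.6236, -0.0048, 0.0624]
orientation: [0.289, 3.128, 0.0]
wrist_force: [-1.5, 0.1, -1.6]
opening: 0.0191
grasp_force: 39.6
```

Request:
apply_moves([
  [[0.0005,0,0.0005,0,-1],[0,0,0,0,-0.35],[0,0,0,0,-0.1],[0,0,0,0,-0.1],[0,0,-0.02,0,-0.1],[0,0,-0.03,0,-0.1],[0,0,-0.05,0,-0.1],[0.06,0,0,0,-0.1],[0.06,0,0,0,-0.1],[0,0,0,0,-0.1],[0,0,0,0,-0.1]],
])

```text
time: 64.85
tcp_pos: [0.5059, 0.0172, 0.1626]
orientation: [0.289, 3.126, -0.0]
wrist_force: [0.6, -0.9, -0.2]
opening: 0.0388
grasp_force: 0.0
```

```bash
python3 - <<'E'
from h import *
im=tiltcheck(); plan(.6225,-.0044,.1609,169.4)
trays(shot("side"))
E
```

```text
near du 0.00 dv 0.00 score 0.994
far du 0.00 dv 0.00 score 0.997
near2 du 0.00 dv 0.00 score 0.994
now [0.5068 0.017  0.1621] psi 169.4 tilt 0.09 open 0.0387 t 65.0
roll 0.000 (n>=1)  dxyz -0.1177 0.0003 0.0012 (n>=2)
 green 1659 mom [ 0.4416 -0.0443] rect [450.7 -36.5] [149.6 127.6] 84.4
 red 714 mom [ 0.4001 -0.2353] rect [ 408.1 -226.4] [ 75.3 115.7] 0.5
```

Request:
apply_moves([
  [[-0.06,0,0,0,0],[-0.06,0,0,0,0],[0,0,0,0,0],[0,0,0.05,0,0],[0,0,0.03,0,0],[0,0,0.013,0,0],[0,0,0.006,0,0],[0,0,0,0,0],[0,0,0,0,-1],[0,0,0,0,-1],[0,0,0,0,-1],[0,0,0,0,-1],[0,0,-0.02,0,-1],[0,0,-0.04,0,-1],[0,0,-0.05,0,-1],[0,0,0,0,-1],[0,0,0,0,-1]],
])

```text
time: 67.18
tcp_pos: [0.6222, -0.0046, 0.1721]
orientation: [-0.289, -3.127, -0.0]
wrist_force: [-0.4, 0.3, -1.9]
opening: 0.019
grasp_force: 41.4
```

```bash
python3 - <<'E'
from h import *
plan(.4475,-.0813,.06,84.6)
trays(shot("side"))
E
```

```text
now [ 0.6222 -0.0046  0.1721] psi 169.4 tilt 0.09 open 0.019 t 67.175
roll 1.481 (n>=8)  dxyz -0.0928 -0.1667 0.1121 (n>=4)
 green 1911 mom [ 0.4489 -0.05  ] rect [450.7 -36.5] [149.9 128.4] 84.6
 red 1871 mom [ 0.4363 -0.2536] rect [ 433.9 -244.3] [128.3 154. ] 2.6
```

Request:
apply_moves([
  [[0,0,0,0.185,-1],[0,0,0,0.185,-1],[0,0,0,0.185,-1],[0,0,0,0.185,-1],[0,0,0,0.185,-1],[0,0,0,0.185,-1],[0,0,0,0.185,-1],[0,0,0,0.185,-1],[-0.0232,-0.0417,0,0,-1],[-0.0232,-0.0417,0,0,-1],[-0.0232,-0.0417,0,0,-1],[-0.0232,-0.0416,0,0,-1],[0,0,0.055,0,-1],[0,0,0.055,0,-1],[0,0,0.036,0,-1],[0,0,0.018,0,-1],[0,0,0.006,0,-1],[0,0,0.0025,0,-1],[0,0,0.001,0,-1],[0,0,0,0,-1]],
])

```text
time: 69.72
tcp_pos: [0.4489, -0.0816, -0.0]
orientation: [2.322, 2.114, 0.001]
wrist_force: [-0.0, -0.0, -0.4]
opening: 0.0192
grasp_force: 41.3
```

Request:
apply_moves([
  [[0,0,0.001,0,-1],[0,0,0.001,0,-1],[0,0,0.001,0,-1],[0,0,0,0,-1]],
])

```text
time: 70.22
tcp_pos: [0.4489, -0.0816, -0.0017]
orientation: [2.322, 2.114, 0.001]
wrist_force: [-2.7, 1.3, 16.5]
opening: 0.019
grasp_force: 43.6
```

Request:
apply_moves([
  [[0,0,-0.001,0,-1],[0,0,0,0,-0.35],[0,0,0,0,-0.1],[0,0,0,0,-0.1],[0,0,-0.02,0,-0.1],[0,0,-0.05,0,-0.1],[0,0,-0.06,0,-0.1],[0,0,-0.04,0,-0.1],[0,0,0,0,-0.1],[0,0,0,0,-0.1]],
])

```text
time: 71.47
tcp_pos: [0.4476, -0.0813, 0.1666]
orientation: [-2.322, -2.114, 0.001]
wrist_force: [-1.0, 0.7, 0.2]
opening: 0.0385
grasp_force: 0.0
```

```bash
python3 - <<'E'
from h import *
s=shot("side"); trays(s)
for b in blobs(s,(0,0,165),(40,80,255),(335,225,405,300),15): print(b[0],b[1],b[2],cv2.boxPoints(b[3]).round(0).tolist())
c=np.array([.4475,-.0813,.004]); print("exp",px(s,c+[.048,-.0045,.008]),px(s,c+[-.048,.0045,.008]))
for b in blobs(s,(0,150,80),(8,255,255),(300,200,338,250),5): print(b[:3],b[4][:,0].min(0),b[4][:,0].max(0))
print(pt(s,328.7,225.2,.11)); plan(.5575,-.1002,.15,4.8)
E
```

```text
green 1503 mom [ 0.4491 -0.0422] rect [450.9 -36.6] [149.5 128.6] 84.4
316 367.76582278481015 283.28164556962025 [[348.0, 285.0], [350.0, 273.0], [388.0, 279.0], [386.0, 291.0]]
259 368.5173745173745 268.9227799227799 [[349.0, 270.0], [351.0, 261.0], [388.0, 267.0], [387.0, 275.0]]
239 370.7154811715481 254.44769874476987 [[352.0, 255.0], [353.0, 248.0], [390.0, 253.0], [389.0, 261.0]]
exp [351.815938   250.92980782] [389.41410219 256.61066194]
(63, np.float64(320.015873015873), np.float64(234.04761904761904)) [314 232] [327 236]
(27, np.float64(328.74074074074076), np.float64(225.59259259259258)) [326 223] [331 228]
[ 0.55713904 -0.10127392  0.11      ]
now [ 0.4472 -0.0811  0.166 ] psi 84.6 tilt 0.17 open 0.0382 t 71.525
roll 1.393 (n>=8)  dxyz 0.1083 0.0282 0.0160 (n>=2)
```

Request:
apply_moves([
  [[0,0,0,0.174,-0.1],[0,0,0,0.174,-0.1],[0,0,0,0.174,-0.1],[0,0,0,0.174,-0.1],[0,0,0,0.174,-0.1],[0,0,0,0.174,-0.1],[0,0,0,0.174,-0.1],[0,0,0,0.174,-0.1],[0.054,0.0145,0,0,-0.1],[0.054,0.0145,0,0,-0.1],[0,0,0,0,-0.1],[0,0,0.05,0,-0.1],[0,0,0.03,0,-0.1],[0,0,0.02,0,-0.1],[0,0,0.01,0,-0.1],[0,0,0,0,-0.1],[0,0,0,0,-1],[0,0,0,0,-1],[0,0,0,0,-1]],
], force=20)

```text
time: 73.9
tcp_pos: [0.5591, -0.1017, 0.0583]
orientation: [3.138, 0.134, 0.003]
wrist_force: [-0.1, -1.1, 2.3]
opening: 0.0129
grasp_force: 21.4
```

```bash
python3 - <<'E'
from h import *
plan(.5572,-.1010,.055,4.8); print(r.sense()["wrist_force"])
E
```

```text
now [ 0.5591 -0.1017  0.0583] psi 4.9 tilt 0.12 open 0.0129 t 73.9
roll 0.002 (n>=1)  dxyz -0.0018 -0.0009 0.0033 (n>=1)
[-0.07510432 -1.11318448  2.31262402]
```

Request:
apply_moves([
  [[0,0,0,0,-0.55],[0.0004,0.0065,0,-0.135,-0.55],[0.0004,0.0065,0,-0.135,-0.55],[0.0004,0.0065,0,-0.135,-0.55],[0.0004,0.0065,0,-0.135,-0.55],[0.0004,0.0065,0,-0.135,-0.55],[0.0004,0.0065,0,-0.135,-0.55],[0.0004,0.0065,0,-0.135,-0.55],[0.0004,0.0065,0,-0.135,-0.55],[0.0004,0.0065,0,-0.135,-0.55],[0.0004,0.0065,0,-0.135,-0.55],[0,0.001,0,0,-0.55],[0,0,0,0,-0.55]],
])

```text
time: 75.53
tcp_pos: [0.6006, -0.145, 0.0572]
orientation: [-2.368, -2.063, -0.0]
wrist_force: [0.2, -0.5, -0.7]
opening: 0.0194
grasp_force: 0.2
```

Request:
apply_moves([
  [[0,-0.003,0,0,-0.3],[0,0,0,0,-0.2],[0,0,-0.02,0,-0.2],[0,0,-0.05,0,-0.2],[0,0,-0.05,0,-0.2],[0,0,-0.05,0,-0.2],[0.06,0,0,0,-0.2],[0.06,0,0,0,-0.2],[0.06,0,0,0,-0.2],[0.06,0,0,0,-0.2],[0.06,0,0,0,-0.2],[0.06,0,0,0,-0.2],[0,0,0,0,-0.2],[0,0,0,0,-0.2],[0,0,0,0,-0.2]],
])

```text
time: 77.4
tcp_pos: [0.6464, 0.2103, 0.2276]
orientation: [2.368, 2.064, -0.0]
wrist_force: [0.7, -0.6, -0.4]
opening: 0.0343
grasp_force: 0.0
```

```bash
python3 - <<'E'
from h import *
s=shot("side"); t=shot("top"); print(r.sense()["tcp_pos"]); trays(s)
for b in blobs(s,(0,150,80),(8,255,255),(300,195,338,250),5): print("lever",b[:3],b[4][:,0].min(0),b[4][:,0].max(0))
for b in blobs(s,(0,0,165),(40,80,255),(335,165,410,300),100): print(b[0],b[1],b[2],pt(s,b[1],b[2],.014))
cv2.imwrite("pics/end.png",np.hstack([s["pixels"][150:330,240:480],t["pixels"][180:360,190:430]]).repeat(1,0)[:,:,::-1])
E
```

```text
[0.64654591 0.21022567 0.22768262]
 green 915 mom [ 0.4498 -0.0092] rect [453.1 -10.7] [ 97.4 127.9] 84.8
 red 313 mom [ 0.469  -0.2031] rect [ 459.5 -201.4] [73.  69.9] 2.7
lever (56, np.float64(312.19642857142856), np.float64(224.10714285714286)) [309 219] [316 229]
lever (19, np.float64(314.0), np.float64(209.21052631578948)) [312 207] [316 211]
1620 394.26975308641977 203.70617283950617 [ 0.38974941 -0.23391795  0.014     ]
309 367.7119741100324 283.3268608414239 [0.45192588 0.00207994 0.014     ]
283 347.6113074204947 253.13074204946997 [ 0.50590734 -0.07771592  0.014     ]
260 368.43461538461537 268.9846153846154 [ 0.45152885 -0.03721951  0.014     ]
142 341.71830985915494 192.17605633802816 [ 0.53123592 -0.25958172  0.014     ]
122 368.155737704918 212.12295081967213 [ 0.4581276  -0.20268297  0.014     ]
```

Request:
apply_moves([
  [[0,0,-0.05,0,-0.2],[0,-0.06,0,0,-0.2],[0,-0.06,0,0,-0.2],[0,-0.06,0,0,-0.2],[0,-0.06,0,0,-0.2],[0.05,0,0,0,-0.2],[0.05,0,0,0,-0.2],[0.05,0,0,0,-0.2],[0.05,0,0,0,-0.2],[0.05,0,0,0,-0.2],[0,0,0,0,-0.2],[0,0,0,0,-0.2],[0,0,0,0,-0.2]],
])

```text
time: 79.12
tcp_pos: [0.4427, 0.4904, 0.278]
orientation: [2.368, 2.064, 0.0]
wrist_force: [-0.1, 0.0, -0.1]
opening: 0.0345
grasp_force: 0.0
```

```bash
python3 - <<'E'
from h import *
s=shot("side"); t=shot("top"); print(r.sense()["tcp_pos"],r.sense()["qvel"].round(3)); trays(s)
for b in blobs(s,(0,150,80),(8,255,255),(300,195,338,250),5): print("lever",b[:3],b[4][:,0].min(0),b[4][:,0].max(0))
a=s["pixels"][150:400,245:420]; b=t["pixels"][180:360,190:460]
cv2.imwrite("pics/end.png",np.hstack([cv2.resize(a,(385,550)),cv2.resize(b,(415,550))])[:,:,::-1])
E
```

```text
[0.44262988 0.490682   0.2782027 ] [ 0.005  0.003 -0.005  0.002 -0.002  0.001]
 green 1499 mom [ 0.4491 -0.0416] rect [451.  -36.5] [149.8 128.3] 84.4
 red 2005 mom [ 0.4333 -0.2576] rect [ 432.8 -244.2] [130.3 154.3] 2.7
lever (58, np.float64(312.17241379310343), np.float64(224.13793103448276)) [309 219] [316 230]
lever (25, np.float64(314.04), np.float64(209.4)) [312 207] [316 212]
```

View pics/end.png

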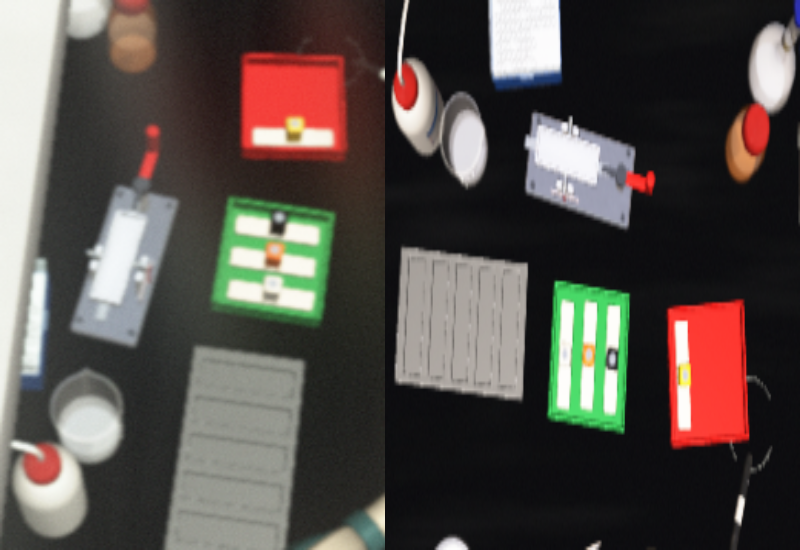

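The picture shows white, orange and black flat in the green tray and yellow in the red tray. The lever is closed and the vessels are where they started.

```bash
python3 -c "
from cell import r
print(r.sign_off())"
```

```text
the job is handed in; nothing more can be done
None
```

The job is handed in: white, orange and black stayed level and are in the green tray, yellow tipped and is in the red tray, blue was absent, and the lever is closed again. The sign-off call gave no verdict.

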